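Check the oil of the bench compressor with its dipstick

TASK

The bench air compressor's oil dipstick has been wiped clean and laid across the drip tray: pick it up, slide it down the compressor's slanting filler neck until its collar sits on the rim of the neck, and draw it right out again. Then present it for reading, and finish while still holding it there, still: blade level, marked face up, its tip above the drip tray and at least 15 cm above the bench. Keep the clean blade off the bench top, and leave the drip tray, the multimeter, the solder spool and the breadboard where they are.

Things in the scene. Friction and masses are not known exactly. Their poses are not given: they have to be found in the camera images.
- stick: Whole oil dipstick, rigid, 182 mm long, about 60 g, balancing some 28 mm ahead of its collar; origin at the collar's blade side. Axes: x along the blade from handle to tip, y across its width, z out of its marked face. At the start it lies level across the tray's two long rims, z up, handle overhanging on the outer side, away from the compressor, all of its axis 47 mm above the bench.
- stick_grip (a point): Dipstick: where to grip it, near the centre of its black plastic handle, 36 mm behind the collar's blade side; axes of the dipstick. The handle is a rounded bar 56 mm long (x), 22 mm wide (y) and 16 mm thick (z), running from 6 mm to 62 mm behind the collar's blade side.
- stick_collar (a point): Dipstick: centre of the blade side of its collar, a black rubber disc 34 mm in diameter and 6 mm thick between handle and blade; axes of the dipstick. This face stops on the rim of the filler neck.
- stick_tip (a point): Dipstick: middle of the free end of its flat steel blade; axes of the dipstick. The blade is 10 mm wide, 4 mm thick and reaches 120 mm from the collar; its last 7 mm narrow to 6 mm. Two dark lines with hatching between them, near the tip, mark one face.
- neck_mouth (a point): Centre of the open mouth of the compressor's steel filler neck, 150 mm above the bench. The neck slants, mouth up and outwards: x points down the bore, 45 degrees below level; y is level. Rim 30 mm outside, 24 mm inside, narrowing within 18 mm to a round 16 mm bore, straight to 132 mm deep and clear inside: the blade goes in freely, any way round.
- tray: Drip tray, an open black plastic box, 95 mm (x) by 190 mm (y), 45 mm high, walls 4 mm, 0.6 kg, loose on the bench; origin at the centre of its underside.
- compressor: Bench air compressor, fixed: cast crankcase with finned cylinder, motor on its -y side, air tank behind. Origin on the bench under the neck's mouth, x level along the neck. It spans x 23 to 308 mm, y -200 to 105 mm, 243 mm high; crankcase front at x 45 mm, finned cylinder (from 135 mm up) at x 53 mm, so the space around the mouth is free.
- spool: Solder spool standing on end, 54 mm in diameter and 44 mm high, origin under its centre. Leave alone.
- meter: Hand-held multimeter lying on its back, 150 (x) by 74 by 47 mm, origin under its centre. Leave alone.
- breadboard: White solderless breadboard, 165 (x) by 55 by 21 mm, origin under its centre. Leave alone.
Things that resemble listed ones, but are neither listed nor needed, are in the scene too. Of the things that look like the stick, the larger one is meant. Leave any red look-alike of the tray alone.

How it is judged:
By the outcome, as a careful person would: the job done as asked, in the order asked, and still so for the second after the job is handed in, while the arm keeps its last pose, push and grip.
It also fails if it takes over 54 s, if anything falls off the work surface, if the arm or the gripper's body presses on something with over 40 N, if the wrist force passes 120 N, or if a joint passes its speed limit or range.

ROBOT

A 6-joint arm with a two-finger parallel gripper is mounted at the origin on the work surface. World frame = base frame: x ahead of the robot, y to its left, z up, the work surface at z = 0. Lengths are in m, angles in degrees, forces in N, time in s.
With the tool pointing down it reaches from about 0.25 to 0.725 m from the base axis. Payload 9.7 kg.
Tool frame: the origin (TCP) lies midway between the tips of the shut fingers; the grasp point (between the pads) lies 19 mm behind it (bot.grasp_offset is the distance from the TCP to the grasp point, in m); z points along the fingers, x is the direction in which the jaws open and shut, and the axes are right-handed (so a half turn about z gives the same grasp; the last joint's range is limited). The gripper opens to 85 mm and grips with 20 to 120 N. Pads are 22 mm wide; open, the fingers measure 114 mm over their backs; the gripper's body (76 mm by 85 mm) begins 54 mm behind the grasp point. The pads swing forward as they close: fully open they stand 13 mm farther back than shut.
Start: joints at [65.546, 4.979, 10.078, 95.1, 0, 90], TCP at [0.228, 0.501, 0.231] pointing down, gripper open.
Joint ranges: [-179.16, 179.16], [-48.56, 103.87], [-65.8, 70.77], [-126.05, 130.52], [-82.76, 87.17], [-180, 180]. Speed limits (degrees/s): [127.2, 127.2, 147.25, 180, 180, 180].

INTERFACE

Orientations are given as [roll, pitch, yaw] about the fixed x, y, z axes, in that order (R = Rz(yaw) Ry(pitch) Rx(roll)).
In Python, from workcell import bot gives the robot as it stands.
- The arm moves only by the tool send_rows, never from a script. Its argument "targets" is a list of rows, each a list of 5 numbers: the closure, from 0 (fully open) to 1 (shut), then the shift along the world's x, y, z in mm, then the turn about the world's z in degrees. A call has 1 to 10 rows; each row is the pose to reach, as a shift and turn from the pose commanded when the call began; what a row does not reach only later rows make up. A row lasts 1/8 s, in which the tool goes at most 62.5 mm and 10.7 degrees, less where a joint would pass 70% of its speed; a pose out of reach is approached as far as the arm can. A call with a gripper value outside its range is refused whole. The fingers move at their own pace and stop on an object; "squeeze" is the grip in N (left out, the last holds). Time passes only in rows, so rows that repeat a pose let the fingers close. It gives the time, the measured TCP pose, the force and the opening at its end, in the units of the state.
- bot.get_obs(): the state, without advancing time (a new reading comes with each control period).
- bot.camera(name): name is "side" or "top"; returns a dict with "pixels" (400x640x3 uint8, red, green, blue), "intrinsics" (3x3 intrinsics, pixels), "view" (4x4, takes a point from world to camera coordinates). Camera axes: x right, y down, z forward; pixel columns grow to the right and rows downward; lengths in m; the calibration is good to about 2 mm. A picture is of the moment at which its call begins. There is no depth.
- bot.job_done(): hands the job in, once; it reports no verdict.
The state is a dict: "time": time; "q": joint angles; "qd": joint speeds; "joint_efforts": joint torques, N m; "ee_pos": TCP position; "tcp_rot": TCP orientation; "wrist_force": force on the tool from outside, world axes, zero at the start; "torque": the same for the moment, N m; "opening": finger opening in m.
Only numpy, scipy, OpenCV 4.12 (cv2) and the standard library are available. Lean on these libraries where they do the work, as an engineer would, in place of code of your own. Each camera call takes 0.05 s, during which the arm holds its last target.

## Working session

There is one attempt and no reset: what is moved stays moved. The work goes in short steps, Python scripts to look and compute and a tool call to move; the robot and the scene stay as the last step left them, time stands still between calls to the robot, and variables do not carry over. Pictures are saved under pics/ and viewed, and the job is handed in when it is done.

Besides the shell and the picture viewer there is one more tool, called after "Request:" by a JSON object that holds its "method" and its "body", one argument or row to a line. send_rows: Moves the arm, as the interface text tells. Its arguments: {"type":"object","properties":{"targets":{"type":"array","items":{"type":"array","items":{"type":"number"}}},"squeeze":{"type":"number"}},"required":["targets"]}

```bash
ls; mkdir -p pics; python3 - <<'E'
from workcell import bot
import cv2,numpy as np
for n in("side","top"):
    c=bot.camera(n);cv2.imwrite(f"pics/{n}0.png",c["pixels"][:,:,::-1]);print(n,c["intrinsics"].tolist(),np.round(c["view"],4).tolist())
print(bot.get_obs(),bot.grasp_offset)
E
```

```text
pics
side [[520.7517778179621, 0.0, 319.1387707887032], [0.0, 520.7517778179621, 198.9547420606883], [0.0, 0.0, 1.0]] [[0.9939, -0.1099, -0.0098, -0.5349], [-0.0846, -0.7014, -0.7078, -0.0011], [0.0709, 0.7043, -0.7064, 1.3281], [0.0, 0.0, 0.0, 1.0]]
top [[450.0668295573691, 0.0, 308.0254151731832], [0.0, 450.0668295573691, 192.04559909113388], [0.0, 0.0, 1.0]] [[0.0193, -0.9997, 0.0152, -0.1858], [-0.9867, -0.0215, -0.1612, 0.5125], [0.1615, -0.0119, -0.9868, 0.9258], [0.0, 0.0, 0.0, 1.0]]
{'time': 0.1, 'q': array([ 6.55467752e+01,  5.00772196e+00,  1.00393510e+01,  9.51014746e+01,
       -1.59765842e-03,  8.99984629e+01]), 'qd': array([-0.07318395, -0.09860909,  0.21557451, -0.01364204,  0.01061653,
        0.00092945]), 'joint_efforts': array([-8.25994048e-04, -5.21564519e+01,  4.65652406e+01,  1.60864333e-02,
       -4.71219676e-05, -5.22382265e-06]), 'ee_pos': array([0.22758953, 0.50046281, 0.23065936]), 'tcp_rot': array([1.79998404e+02, 6.98455499e-02, 6.55483123e+01]), 'wrist_force': array([-0.08381194,  0.14069472, -0.86111565]), 'torque': array([ 0.02583341, -0.00479756,  0.01075704]), 'opening': 0.08522013085018516} 0.0187
```

View pics/side0.png

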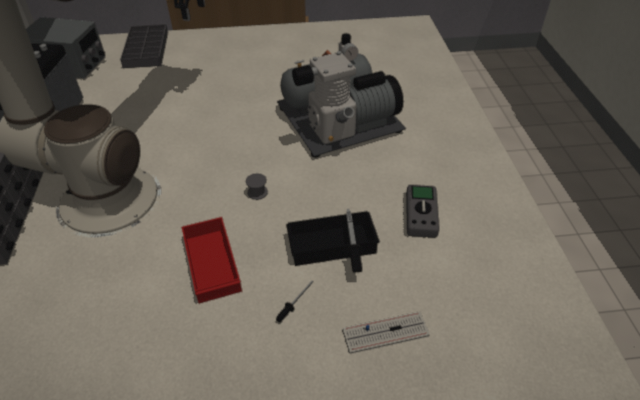

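View pics/top0.png

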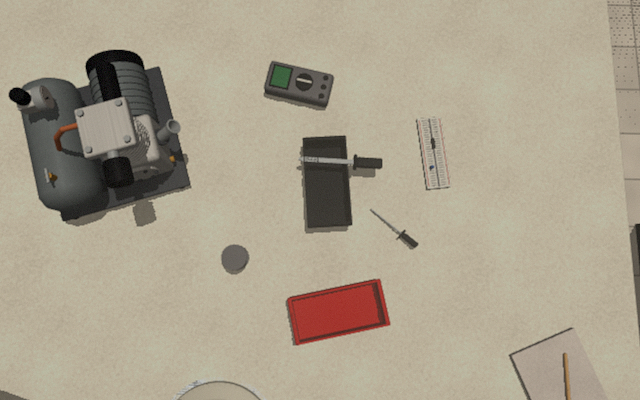

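Candidates for the stick: the large one across the black tray (top ≈(345,162), side ≈(352,240)) and the small look-alike on the bench (top ≈(395,228), side ≈(293,303)). I choose the large one. The red tray (top ≈(338,310)) is the decoy. Next come close crops.

```bash
python3 - <<'E'
import cv2,numpy as np
t=cv2.imread("pics/top0.png");s=cv2.imread("pics/side0.png")
a=cv2.resize(t[120:240,290:400],None,fx=5,fy=5,interpolation=cv2.INTER_CUBIC)
b=cv2.resize(t[90:200,110:200],None,fx=5,fy=5,interpolation=cv2.INTER_CUBIC)
cv2.imwrite("pics/c_tray.png",a);cv2.imwrite("pics/c_neck.png",b)
cv2.imwrite("pics/c_side_neck.png",cv2.resize(s[50:160,290:410],None,fx=5,fy=5,interpolation=cv2.INTER_CUBIC))
cv2.imwrite("pics/c_side_stick.png",cv2.resize(s[200:280,280:390],None,fx=6,fy=6,interpolation=cv2.INTER_CUBIC))
E
```

```text
(no output)
```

View pics/c_tray.png

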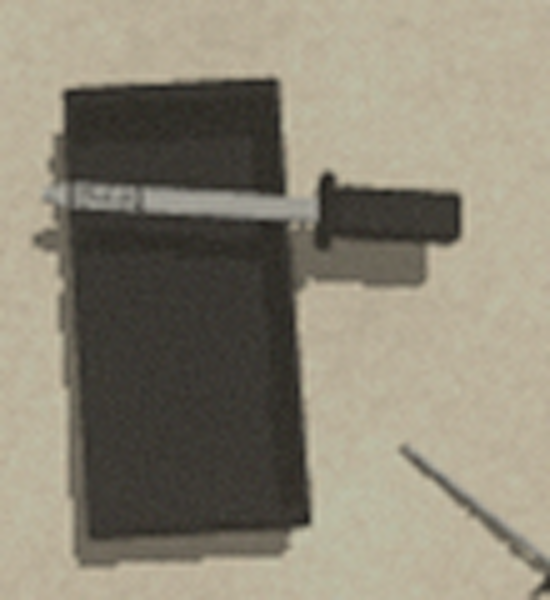

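View pics/c_neck.png

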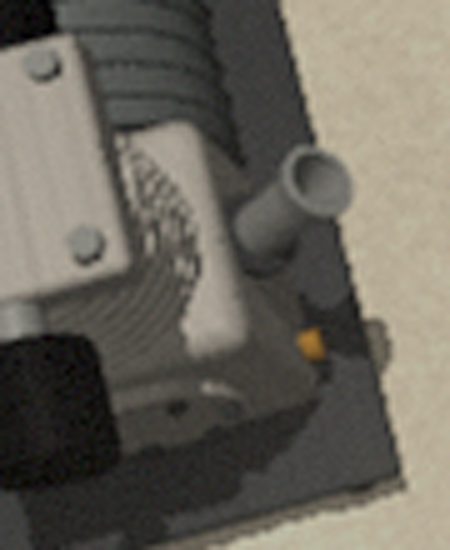

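View pics/c_side_neck.png

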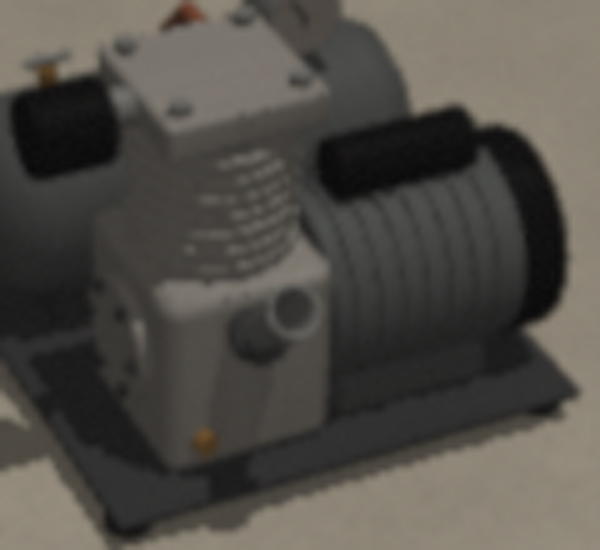

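View pics/c_side_stick.png

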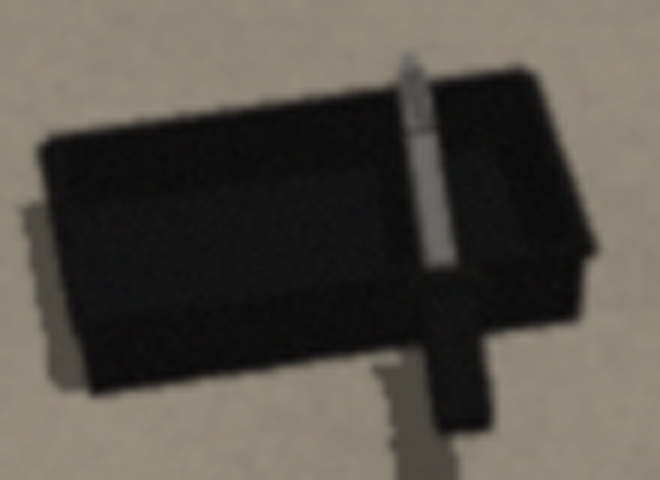

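```bash
cat > h.py <<'E'
import numpy as np,cv2
K={"side":np.array([[520.7518,0,319.1388],[0,520.7518,198.9547],[0,0,1]]),"top":np.array([[450.0668,0,308.0254],[0,450.0668,192.0456],[0,0,1]])}
def cams():
    from workcell import bot
    return {n:bot.camera(n) for n in("side","top")}
def ray(c,uv):
    K=np.array(c["intrinsics"]);V=np.array(c["view"]);R=V[:3,:3]
    d=R.T@np.linalg.solve(K,[uv[0],uv[1],1.]);return -R.T@V[:3,3],d/np.linalg.norm(d)
def plane(c,uv,z):
    o,d=ray(c,uv);return o+d*(z-o[2])/d[2]
def proj(c,p):
    q=np.array(c["view"])@np.append(p,1);u=np.array(c["intrinsics"])@q[:3];return u[:2]/u[2]
def tri(c1,a,c2,b):
    A=[];B=[]
    for c,uv in((c1,a),(c2,b)):
        o,d=ray(c,uv);M=np.eye(3)-np.outer(d,d);A.append(M);B.append(M@o)
    p=np.linalg.solve(A[0]+A[1],B[0]+B[1])
    return p,[np.linalg.norm(A[i]@p-B[i]) for i in(0,1)]
E
python3 - <<'E'
from h import *
C=cams();T=C["top"];S=C["side"];P=T["pixels"].astype(int)
def rnd(x):return np.round(np.array(x)*1000,1)
g=P.sum(2)/3
# blade: bright mask within tray
m=np.zeros(g.shape,np.uint8);m[150:172,306:352]=(g[150:172,306:352]>95)
n,l,st,ce=cv2.connectedComponentsWithStats(m);k=1+np.argmax(st[1:,4]);ys,xs=np.where(l==k)
vx,vy,x0,y0=cv2.fitLine(np.c_[xs,ys].astype(np.float32),2,0,.01,.01).ravel()
print("blade",st[k],vx,vy,x0,y0)
a=plane(T,(x0-15*vx,y0-15*vy),.049);b=plane(T,(x0+15*vx,y0+15*vy),.049)
print("blade pts",rnd(a),rnd(b),"dir tip",np.degrees(np.arctan2(*(a-b)[1::-1])))
# handle
m=np.zeros(g.shape,np.uint8);m[150:175,355:390]=(g[150:175,355:390]<75)
cs,_=cv2.findContours(m,0,1);c=max(cs,key=cv2.contourArea);r=cv2.minAreaRect(c);print("handle rect",r)
bx=cv2.boxPoints(r);print(rnd([plane(T,p,.055) for p in bx]))
h=plane(T,r[0],.055);print("handle c",rnd(h))
# tip and collar
print("tip",rnd(plane(T,(45.5/5+290-.5,193.5/5+120-.5),.047)),"blade end/collar",rnd(plane(T,(318.5/5+289.5,208.5/5+119.5),.049)),"handle end",rnd(plane(T,(459/5+289.5,218/5+119.5),.05)))
print("side tip",rnd(plane(S,(408/6+279.5,58/6+199.5),.047)),"handle end",rnd(plane(S,(466/6+279.5,405/6+199.5),.055)))
# mouth
um=(321.5/5+109.5,182.5/5+89.5);us=(295.5/5+289.5,312.5/5+49.5)
p,e=tri(T,um,S,us);print("mouth tri",rnd(p),rnd(e),"plane150",rnd(plane(T,um,.15)),rnd(plane(S,us,.15)))
# tray corners at rim 45mm
q=[(66,92),(277,80),(308,522),(92,538)]
w=[plane(T,((u+.5)/5+289.5,(v+.5)/5+119.5),.045) for u,v in q];print("tray",rnd(w), "centre",rnd(np.mean(w,0)))
E
```

```text
blade [306 150  46  22 306] 0.99975944 0.021933483 333.39868 159.73856
blade pts [ 587.3 -196.2   49. ] [ 587.3 -261.3   49. ] dir tip 90.02533158831072
handle rect ((368.0, 162.0), (14.0, 26.0), 90.0)
[[ 597.4 -274.9   55. ]
 [ 598.7 -331.1   55. ]
 [ 567.8 -330.9   55. ]
 [ 566.5 -275.    55. ]]
handle c [ 582.6 -303.    55. ]
tip [ 589.5 -153.3   47. ] blade end/collar [ 585.  -271.7   49. ] handle end [ 582.  -332.6   50. ]
side tip [ 588.8 -154.3   47. ] handle end [ 582.6 -331.7   55. ]
mouth tri [624.9  91.1 147.5] [0.7 0.7] plane150 [623.4  90.2 150. ] [625.  88. 150.]
tray [[ 635.5 -161.4   45. ]
 [ 643.2 -254.    45. ]
 [ 449.  -268.3   45. ]
 [ 440.3 -176.6   45. ]] centre [ 542.  -215.1   45. ]
```

```bash
python3 - <<'E'
from h import *
C=cams();T=C["top"]
P=T["pixels"].astype(np.uint8)
f=lambda u,v:((u+.5)/5+109.5,(v+.5)/5+89.5)
def d(a,b,z):
    w=plane(T,f(*b),z)-plane(T,f(*a),z);return np.round(np.degrees(np.arctan2(w[1],w[0])),1),np.round(plane(T,f(*a),z)*1000,1),np.round(plane(T,f(*b),z)*1000,1)
for z in(.01,.03): print("plate front",d((285,0),(405,483),z),"bottom",d((405,483),(200,545),z))
print("head",d((90,37),(132,270),.243))
# neck axis: mouth centre z150, base where it meets the crankcase face x=45mm
a=plane(T,f(321,182),.15)
for s in(.02,.035):
    b=plane(T,f(321-66*s/.045,182+48*s/.045),.15-s);print("neck dir",np.degrees(np.arctan2(*(b-a)[1::-1])),np.linalg.norm((b-a)[:2]),s)
for yaw in(95,100,105,110):
    h=np.array([np.cos(np.radians(yaw)),np.sin(np.radians(yaw)),-1]);
    for s in (0.03,):
        p=proj(T,a+s*h);print(yaw,np.round((p-[109.5,89.5])*5,0), np.round((proj(C["side"],a+s*h)-[289.5,49.5])*5,0))
E
```

```text
plate front (np.float64(-162.9), array([753.3, 154.4,  10. ]), array([529.1,  85.6,  10. ])) bottom (np.float64(108.6), array([529.1,  85.6,  10. ]), array([499.3, 174.1,  10. ]))
plate front (np.float64(-162.9), array([745.4, 148. ,  30. ]), array([525.6,  80.6,  30. ])) bottom (np.float64(108.6), array([525.6,  80.6,  30. ]), array([496.5, 167.3,  30. ]))
head (np.float64(-165.7), array([645.2, 146.5, 243. ]), array([561.5, 125.1, 243. ]))
neck dir 99.60569497029604 0.01725931222808676 0.02
neck dir 99.97746068041559 0.03054949031601434 0.035
95 [267. 210.] [277. 324.]
100 [268. 216.] [272. 325.]
105 [269. 222.] [267. 326.]
110 [270. 228.] [263. 327.]
```

```bash
python3 - <<'E'
from h import *
C=cams();T=C["top"];S=C["side"]
cv2.imwrite("pics/c_head.png",cv2.resize(np.ascontiguousarray(T["pixels"][80:180,60:200,::-1]),None,fx=5,fy=5,interpolation=cv2.INTER_CUBIC))
g=lambda u,v:((u+.5)/5+289.5,(v+.5)/5+49.5)
b=[plane(S,g(*q),.245) for q in((125,45),(243,15),(180,107),(301,80))]
for i,j in((0,1),(2,3),(0,2),(1,3)):
    w=b[j]-b[i];print(i,j,np.degrees(np.arctan2(w[1],w[0])),np.linalg.norm(w))
# side plate front edge: corners (110,535)->(575,390)
w=plane(S,g(575,385),.02)-plane(S,g(112,520),.02);print("plate side",np.degrees(np.arctan2(w[1],w[0])))
# line-fit of plate front edge in top, by gradient
G=cv2.cvtColor(T["pixels"],cv2.COLOR_RGB2GRAY).astype(float)
pts=[]
for v in range(72,150):
    if 112<v<136: continue
    u0=int(158+(v-68)*(30/118));r=np.diff(cv2.GaussianBlur(G,(0,0),1)[v,u0-6:u0+9]);k=r.argmax();pts.append((u0-6+k+.5,v))
vx,vy,x0,y0=cv2.fitLine(np.float32(pts),cv2.DIST_HUBER,0,.01,.01).ravel()
a=plane(T,(x0-30*vx,y0-30*vy),.015);c=plane(T,(x0+30*vx,y0+30*vy),.015);w=a-c;print("front fit",np.degrees(np.arctan2(w[1],w[0]))+90)
E
```

```text
0 1 19.20530286702736 0.0677582380552045
2 3 15.5553532641519 0.06568004812896196
0 2 -71.60734151097064 0.06610040852367664
1 3 -73.36031052600778 0.07034550198724063
plate side 17.551698633280285
front fit 107.8473889506572
```

View pics/c_head.png

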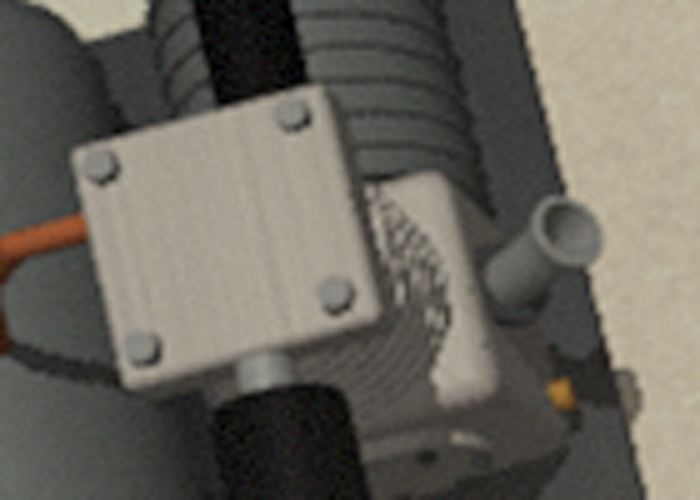

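The side and top crops show the large stick with the hatched tip, with its tip at top px (298.7,158.3) and its handle end at (381,163). The mouth rim is at top px (173.8,126) and side px (348.6,112). I'll now go above the handle.

Request:
{"method": "send_rows", "body": {
  "targets": [
    [0,355,-808,0,-68],
    [0,355,-808,0,-68],
    [0,355,-808,0,-68],
    [0,355,-808,0,-68],
    [0,355,-808,0,-68],
    [0,355,-808,0,-68],
    [0,355,-808,0,-68],
    [0,355,-808,0,-68],
    [0,355,-808,0,-68],
    [0,355,-808,0,-68]
  ],
  "squeeze": 40
}}

```text
time: 1.65
ee_pos: [0.4796, -0.0737, 0.2315]
tcp_rot: [-180.0, -0.1, -2.5]
wrist_force: [1.2, 1.1, 0.1]
opening: 0.0854
```

Request:
{"method": "send_rows", "body": {
  "targets": [
    [0,95,-216,-20,0],
    [0,95,-216,-40,0],
    [0,95,-216,-80,0],
    [0,95,-216,-100,0],
    [0,95,-216,-100,0],
    [0,95,-216,-100,0]
  ]
}}

```text
time: 2.4
ee_pos: [0.5737, -0.2875, 0.1305]
tcp_rot: [-179.9, 0.1, -2.5]
wrist_force: [-0.1, 0.9, 0.2]
opening: 0.0856
```

```bash
python3 - <<'E'
from h import *
from workcell import bot
C=cams();T=C["top"]
cv2.imwrite("pics/t1.png",cv2.resize(np.ascontiguousarray(T["pixels"][110:230,290:420,::-1]),None,fx=5,fy=5,interpolation=cv2.INTER_CUBIC))
o=bot.get_obs();print(o["time"],o["ee_pos"],o["tcp_rot"],o["q"])
E
```

```text
2.5 [ 0.57434383 -0.28679159  0.13301037] [ 1.79970284e+02 -9.11352596e-02 -2.41460487e+00] [-2.65391871e+01  1.67679472e+01  1.27954444e+01  8.59321764e+01
  1.01288416e-02  6.58754498e+01]
```

View pics/t1.png

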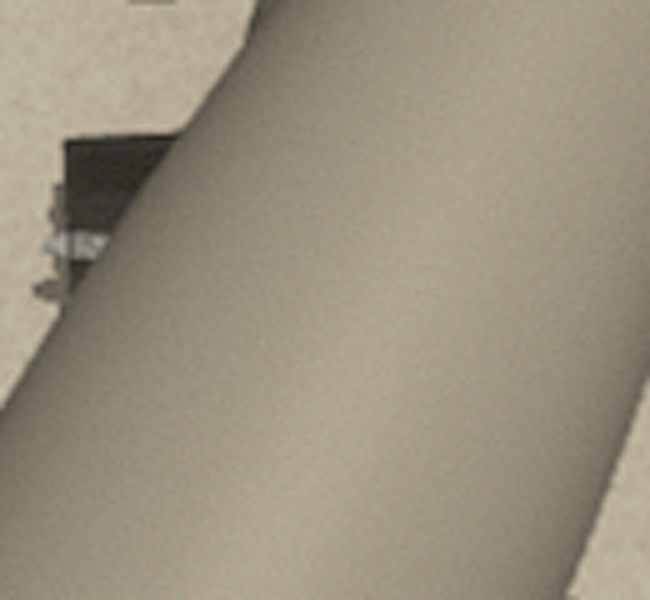

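Request:
{"method": "send_rows", "body": {
  "targets": [
    [0,8,-21,-40,0],
    [0,8,-21,-80,0],
    [0,8,-21,-105,0],
    [0,8,-21,-105,0],
    [0,8,-21,-105,0]
  ]
}}

```text
time: 3.12
ee_pos: [0.5831, -0.3083, 0.0291]
tcp_rot: [179.9, -0.2, -2.4]
wrist_force: [-0.8, 0.8, 0.1]
opening: 0.0853
```

```bash
python3 - <<'E'
from h import *
from workcell import bot
S=bot.camera("side")
cv2.imwrite("pics/s2.png",cv2.resize(np.ascontiguousarray(S["pixels"][160:300,270:400,::-1]),None,fx=4,fy=4,interpolation=cv2.INTER_CUBIC))
o=bot.get_obs();print(o["time"],o["ee_pos"],o["tcp_rot"],o["wrist_force"])
E
```

```text
3.175 [ 0.58326252 -0.30860027  0.02914669] [179.90961712  -0.19153815  -2.41680647] [-0.20926891 -0.12684017  0.80034472]
```

View pics/s2.png

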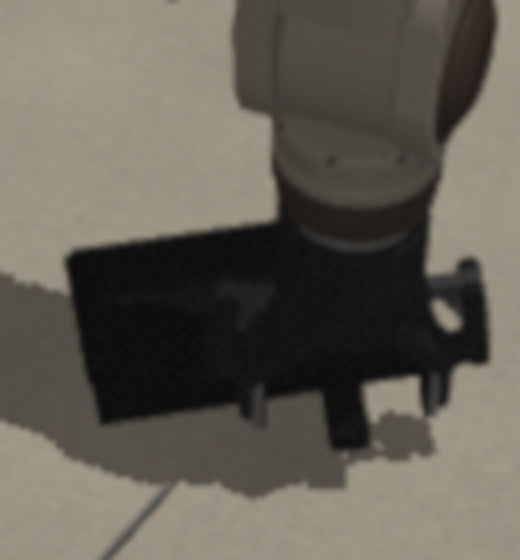

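The fingers straddle the handle: fingers at crop (252,405) and (432,390), handle at (345,415). I'll close and lift.

Request:
{"method": "send_rows", "body": {
  "targets": [
    [1,0,0,0,0],
    [1,0,0,0,0],
    [1,0,0,0,0],
    [1,0,0,0,0],
    [1,0,0,0,0],
    [1,0,0,0,0]
  ],
  "squeeze": 40
}}

```text
time: 3.92
ee_pos: [0.5821, -0.3086, 0.0264]
tcp_rot: [180.0, -0.0, -2.5]
wrist_force: [0.3, 0.2, 1.8]
opening: 0.021
```

Request:
{"method": "send_rows", "body": {
  "targets": [
    [1,0,0,20,0],
    [1,0,0,60,0],
    [1,0,0,120,0],
    [1,0,0,180,0],
    [1,0,0,180,0],
    [1,0,0,180,0]
  ]
}}

```text
time: 4.68
ee_pos: [0.5821, -0.3086, 0.2068]
tcp_rot: [180.0, -0.0, -2.5]
wrist_force: [-0.2, 0.2, -2.2]
opening: 0.0212
```

```bash
python3 - <<'E'
from h import *
from workcell import bot
C=cams()
S=C["side"];T=C["top"]
cv2.imwrite("pics/s3.png",cv2.resize(np.ascontiguousarray(S["pixels"][100:260,280:440,::-1]),None,fx=3.5,fy=3.5,interpolation=cv2.INTER_CUBIC))
cv2.imwrite("pics/t3.png",T["pixels"][:,:,::-1])
o=bot.get_obs();print(o["time"],o["ee_pos"],o["tcp_rot"],o["wrist_force"],o["torque"],o["opening"])
E
```

```text
4.775 [ 0.58159569 -0.30829465  0.20501959] [-1.79945819e+02  1.15334178e-01 -2.45603889e+00] [-0.28850358  0.57545782 -1.61914208] [-0.04087847  0.03866966 -0.00861144] 0.021158882844889565
```

View pics/s3.png

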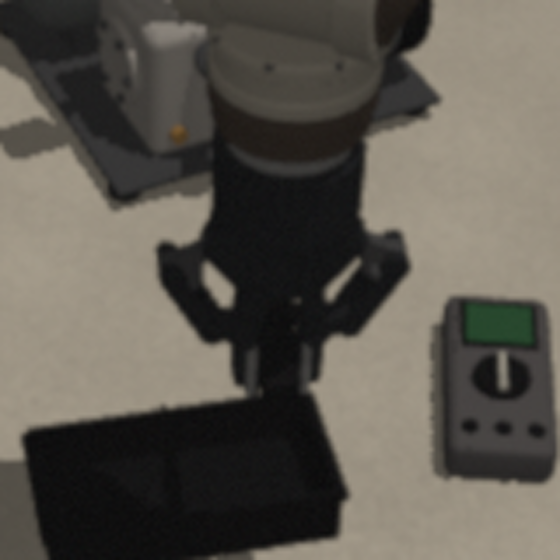

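View pics/t3.png

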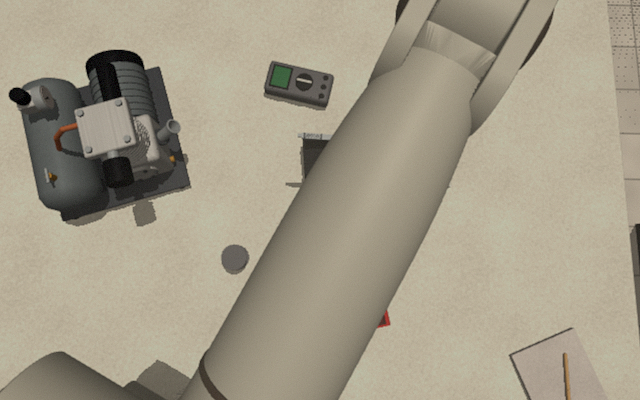

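```bash
python3 - <<'E'
from h import *
t=cv2.imread("pics/t3.png")
cv2.imwrite("pics/c3.png",cv2.resize(t[120:150,285:345],None,fx=10,fy=10,interpolation=cv2.INTER_CUBIC))
from workcell import bot
T=bot.camera("top")
g=np.array([.582,-.3085,.224]);d=np.array([.0393,.9992,0])
for s in(.036,.12,.156):print(s,(proj(T,g+d*s)-[284.5,119.5])*10)
for tilt in(-5,5,-10):
    dd=d*np.cos(np.radians(tilt))+[0,0,np.sin(np.radians(tilt))];print(tilt,(proj(T,g+dd*.156)-[284.5,119.5])*10)
E
```

```text
0.036 [803.66054212 201.26213388]
0.12 [333.36920928 172.54764179]
0.156 [131.64752111 160.23115748]
-5 [135.480719   181.84166126]
5 [134.45137019 138.29814929]
-10 [145.60135524 202.9882828 ]
```

View pics/c3.png

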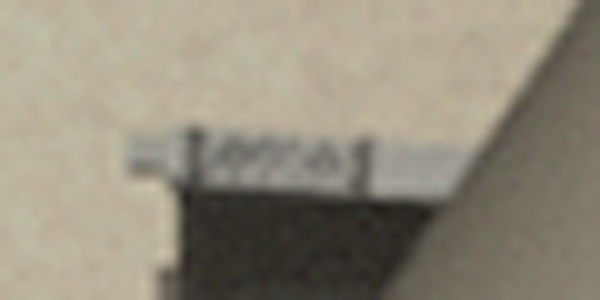

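The stick is held level, and the tip at crop (130,150) agrees with the model to about 1 px. Next I'll go to a stand-off 40 mm before the mouth, aligned with the neck.

Request:
{"method": "send_rows", "body": {
  "targets": [
    [1,101,211,-20,20],
    [1,101,211,-40,20],
    [1,101,211,-60,20],
    [1,101,211,-75,20],
    [1,101,211,-75,20],
    [1,101,211,-75,20],
    [1,101,211,-75,20]
  ]
}}

```text
time: 5.7
ee_pos: [0.683, -0.0988, 0.1323]
tcp_rot: [180.0, -0.1, 17.5]
wrist_force: [-0.8, -0.0, -1.0]
opening: 0.0212
```

```bash
python3 - <<'E'
from h import *
from workcell import bot
C=cams()
S=C["side"];T=C["top"]
cv2.imwrite("pics/s4.png",cv2.resize(np.ascontiguousarray(S["pixels"][40:190,290:450,::-1]),None,fx=4,fy=4,interpolation=cv2.INTER_CUBIC))
cv2.imwrite("pics/t4.png",cv2.resize(np.ascontiguousarray(T["pixels"][90:190,140:270,::-1]),None,fx=6,fy=6,interpolation=cv2.INTER_CUBIC))
for _ in range(1):
    o=bot.get_obs();print(o["time"],o["ee_pos"],o["tcp_rot"],o["wrist_force"],o["torque"],o["opening"])
g=o["ee_pos"]+[0,0,.0195];y=np.radians(o["tcp_rot"][2]+90.1);d=np.array([np.cos(y),np.sin(y),0])
for s in(.036,.12,.156):print(s,(proj(T,g+d*s)-[139.5,89.5])*6)
E
```

```text
5.8 [ 0.68308537 -0.09888477  0.13235684] [ 1.79958610e+02 -7.42224720e-02  1.74499716e+01] [ 0.39091441  0.25125898 -0.8492538 ] [-0.01883874 -0.0449679   0.02167865] 0.02115199436608949
0.036 [687.93158096  84.82092642]
0.12 [438.96795334 153.1648144 ]
0.156 [331.39317893 182.69554707]
```

View pics/s4.png

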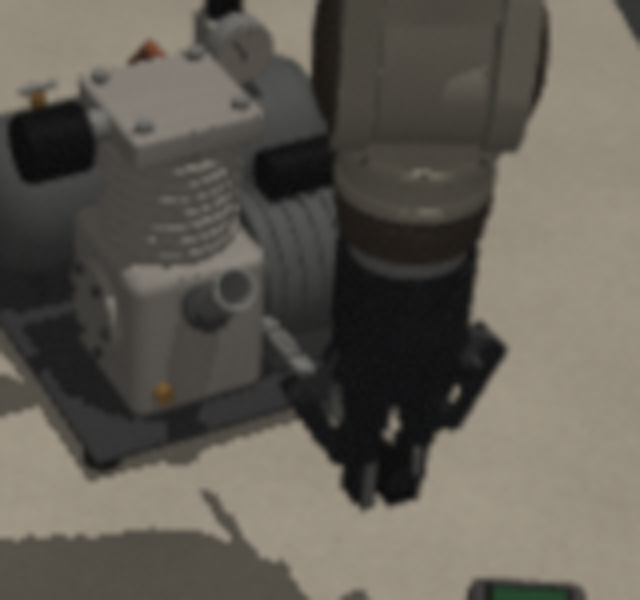

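View pics/t4.png

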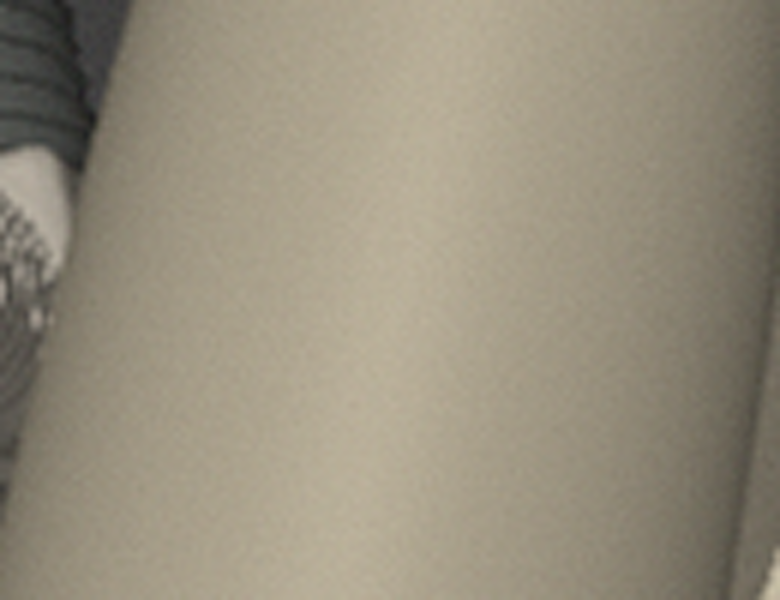

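```bash
cat >> h.py <<'E'
M=np.array([.6242,.0895,.150]);H=np.array([np.cos(np.radians(107.5)),np.sin(np.radians(107.5)),0]);Z=np.array([0,0,1.])
DU=(H-Z)/2**.5;DN=(H+Z)/2**.5
def tcp(u,n,phi,y=0):  # tip at depth u, offset n (m), angle phi above bore (deg) -> TCP pos
    a=np.radians(45-phi);d=np.cos(a)*H-np.sin(a)*Z
    return M+u*DU+n*DN-.156*d-.0195*Z
E
python3 - <<'E'
from h import *
from workcell import bot
S=bot.camera("side")
o=bot.get_obs();print(o["time"],o["ee_pos"])
g=o["ee_pos"]+[0,0,.0195];y=np.radians(17.5+90.1);d=np.array([np.cos(y),np.sin(y),0])
f=lambda p:np.round((proj(S,p)-[289.5,39.5])*4,0)
for s in(.1,.12,.156):print(s,f(g+d*s))
print("mouth",f(M))
s=cv2.imread("pics/s4.png")
E
python3 -c "
import cv2;s=cv2.imread('pics/s4.png');cv2.imwrite('pics/s4c.png',cv2.resize(s[240:420,180:360],None,fx=3.3,fy=3.3))"
```

```text
5.85 [ 0.68306179 -0.09873009  0.13223088]
0.1 [304. 372.]
0.12 [289. 354.]
0.156 [263. 322.]
mouth [235. 289.]
```

View pics/s4c.png

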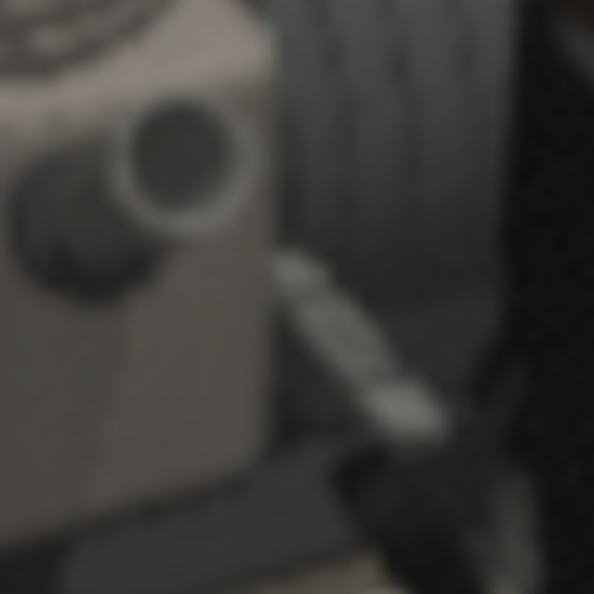

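```bash
python3 - <<'E'
from h import *
c=np.array([.683,-.0988,.1322])
for u,n,p in((7,7,45),(12,7,40),(16,6,30),(18,6,20),(19,6,10),(20,5,2),(22,2,0),(30,0,0),(60,0,0),(90,0,0),(116,0,0),(122,0,0)):
    print(u,n,p,np.round((tcp(u/1e3,n/1e3,p)-c)*1e3+[-1,-.3,0],1))
E
```

```text
7 7 45 [-15.9  48.7  -1.7]
12 7 40 [-17.1  52.6   8.4]
16 6 30 [-19.2  59.1  31.6]
18 6 20 [-22.4  69.3  55.7]
19 6 10 [-26.7  83.   78.6]
20 5 2 [-30.8  96.   94.1]
22 2 0 [-31.7  99.   94.5]
30 0 0 [-33.  103.   87.4]
60 0 0 [-39.4 123.3  66.2]
90 0 0 [-45.8 143.5  45. ]
116 0 0 [-51.3 161.   26.6]
122 0 0 [-52.6 165.1  22.3]
```

Request:
{"method": "send_rows", "body": {
  "targets": [
    [1,-5,15,-2,0],
    [1,-11,33,-3,0],
    [1,-16,48,-3,0],
    [1,-16,48,-3,0],
    [1,-16,48,-3,0]
  ],
  "squeeze": 20
}}

```text
time: 6.48
ee_pos: [0.6672, -0.0493, 0.1285]
tcp_rot: [180.0, -0.0, 17.6]
wrist_force: [0.2, -1.1, -0.2]
opening: 0.0212
```

```bash
cat > look.py <<'E'
import sys
from h import *
from workcell import bot
S=bot.camera("side");x,y,w,hh,k=map(int,sys.argv[2:7])
cv2.imwrite("pics/%s.png"%sys.argv[1],cv2.resize(np.ascontiguousarray(S["pixels"][y:y+hh,x:x+w,::-1]),None,fx=k,fy=k,interpolation=cv2.INTER_CUBIC))
o=bot.get_obs();print(o["time"],o["ee_pos"].round(4),o["tcp_rot"].round(1),o["wrist_force"].round(1),o["torque"].round(2),o["opening"].round(4))
E
python3 look.py s5 320 80 80 60 8
```

```text
Traceback (most recent call last):
  File "look.py", line 6, in <module>
    o=bot.get_obs();print(o["time"],o["ee_pos"].round(4),o["tcp_rot"].round(1),o["wrist_force"].round(1),o["torque"].round(2),o["opening"].round(4))
                                                                                                                              ^^^^^^^^^^^^^^^^^^
AttributeError: 'float' object has no attribute 'round'
```

View pics/s5.png

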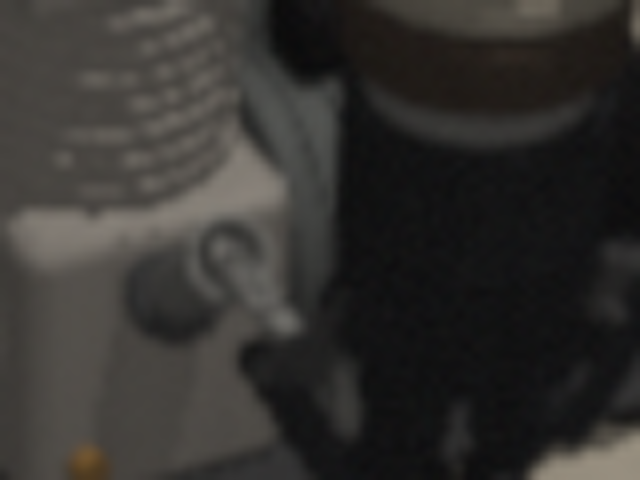

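The tip is inside the mouth (crop (220,240), rim centre (230,252)). I'll begin the swing.

Request:
{"method": "send_rows", "body": {
  "targets": [
    [1,-1,4,10,0],
    [1,-2,8,22,0],
    [1,-3,11,33,0],
    [1,-3,11,33,0]
  ],
  "squeeze": 20
}}

```text
time: 7.02
ee_pos: [0.6652, -0.0406, 0.1634]
tcp_rot: [179.8, -0.1, 17.4]
wrist_force: [2.6, -6.9, -1.0]
opening: 0.0214
```

```bash
sed -i 's/,o\["opening"\].round(4)/,round(o["opening"],4)/' look.py; python3 look.py s6 320 80 80 60 8
```

```text
7.075 [ 0.665  -0.0405  0.1628] [ 1.798e+02 -1.000e-01  1.740e+01] [ 2.7 -7.4 -1.3] [-1.57 -0.68 -0.05] 0.021
```

View pics/s6.png

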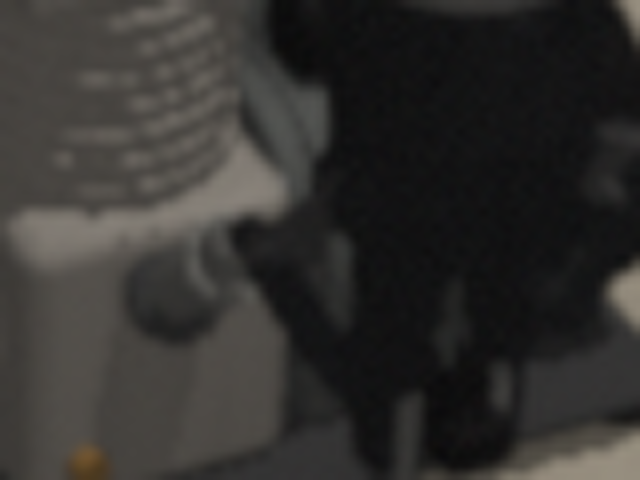

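Request:
{"method": "send_rows", "body": {
  "targets": [
    [1,-1,2,8,0],
    [1,-1,4,16,0],
    [1,-2,7,24,0],
    [1,-2,7,24,0]
  ]
}}

```text
time: 7.58
ee_pos: [0.6625, -0.032, 0.1864]
tcp_rot: [179.9, -0.1, 17.5]
wrist_force: [1.6, -4.2, -0.9]
opening: 0.0214
```

```bash
python3 look.py s7 320 80 80 60 8
```

```text
7.625 [ 0.6624 -0.0318  0.1859] [180.   -0.   17.5] [ 1.8 -3.8 -1.6] [-0.91 -0.34 -0.01] 0.0211
```

View pics/s7.png

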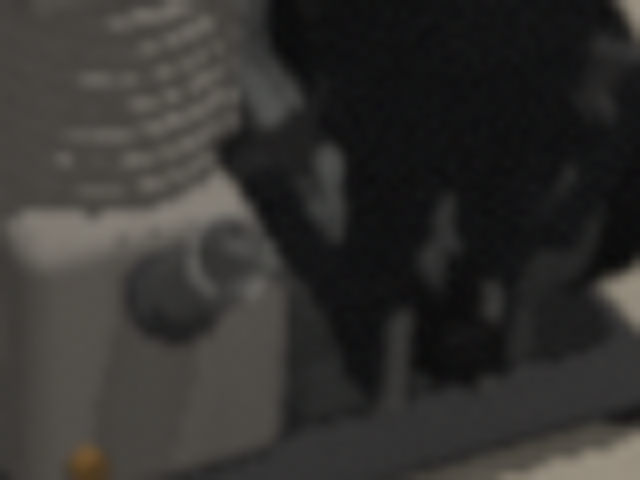

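Request:
{"method": "send_rows", "body": {
  "targets": [
    [1,-2,5,9,0],
    [1,-4,10,18,0],
    [1,-5,15,25,0],
    [1,-7,22,33,0],
    [1,-9,28,40,0],
    [1,-9,28,40,0]
  ]
}}

```text
time: 8.38
ee_pos: [0.653, -0.0028, 0.2258]
tcp_rot: [-180.0, -0.0, 17.6]
wrist_force: [0.2, -2.7, -0.9]
opening: 0.0212
```

```bash
python3 look.py s8 310 60 100 75 7
```

```text
8.425 [ 0.6529 -0.0029  0.2253] [-179.9   -0.    17.6] [ 0.1 -1.  -0.7] [-0.28 -0.14 -0.04] 0.0214
```

View pics/s8.png

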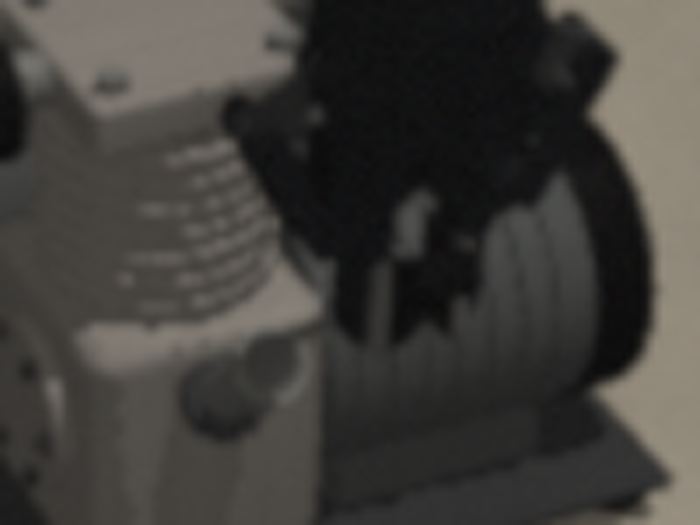

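```bash
python3 - <<'E'
from h import *
from workcell import bot
S=bot.camera("side");o=bot.get_obs();g=o["ee_pos"]+[0,0,.0195]
y=np.radians(107.6);h=np.array([np.cos(y),np.sin(y),0])
f=lambda p:np.round((proj(S,p)-[309.5,59.5])*7,0)
print("mouth",f(M),"grip",f(g))
for a in(0,15,30,43):
    d=np.cos(np.radians(a))*h-np.sin(np.radians(a))*Z;print(a,[f(g+d*s).tolist() for s in(-.026,.03,.036,.1,.156)])
im=cv2.imread("pics/s8.png")[180:420,180:500];im=cv2.convertScaleAbs(im,alpha=2.5,beta=10);cv2.imwrite("pics/s8b.png",cv2.resize(im,None,fx=2.4,fy=2.4))
E
```

```text
mouth [271. 365.] grip [408. 285.]
0 [[445.0, 327.0], [366.0, 239.0], [358.0, 230.0], [273.0, 136.0], [204.0, 58.0]]
15 [[445.0, 308.0], [366.0, 260.0], [358.0, 255.0], [275.0, 204.0], [208.0, 164.0]]
30 [[443.0, 288.0], [369.0, 283.0], [362.0, 282.0], [286.0, 277.0], [225.0, 273.0]]
43 [[438.0, 270.0], [374.0, 303.0], [367.0, 306.0], [301.0, 340.0], [248.0, 367.0]]
```

View pics/s8b.png

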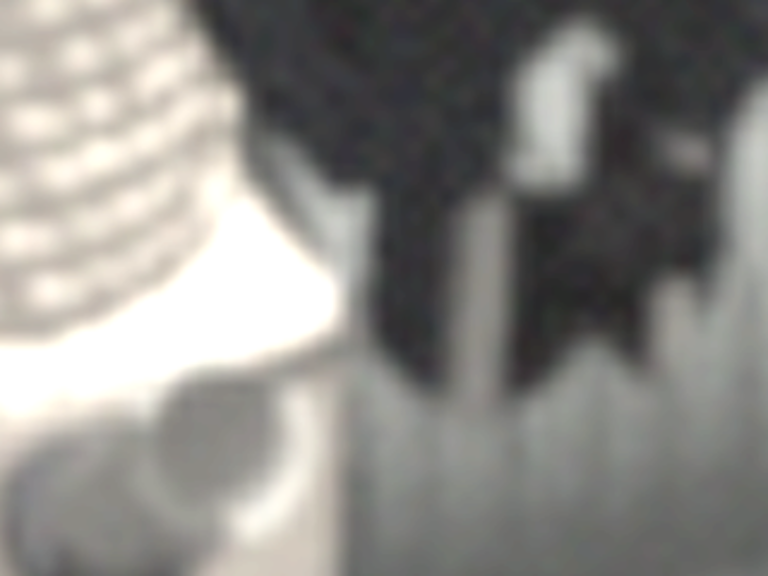

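```bash
python3 - <<'E'
from h import *
from workcell import bot
S=bot.camera("side")["pixels"][60:135,310:410,::-1].astype(int)
R=cv2.imread("pics/side0.png")[60:135,310:410].astype(int)
k=lambda a:cv2.resize(cv2.convertScaleAbs(a,alpha=1.6),None,fx=7,fy=7,interpolation=cv2.INTER_CUBIC)
D=np.abs(S-R).astype(np.uint8)
cv2.imwrite("pics/d8.png",cv2.convertScaleAbs(k(D),alpha=2));cv2.imwrite("pics/r8.png",k(R.astype(np.uint8)))
T=bot.camera("top")["pixels"];cv2.imwrite("pics/t8.png",np.ascontiguousarray(T[:,:,::-1]))
E
```

```text
(no output)
```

View pics/d8.png

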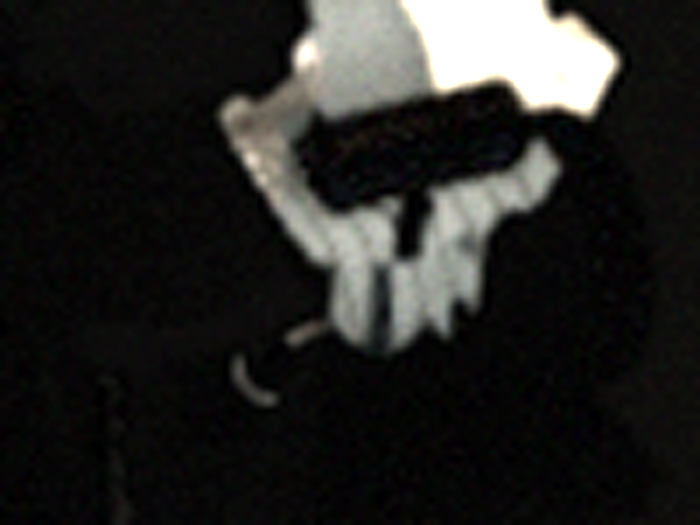

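View pics/r8.png

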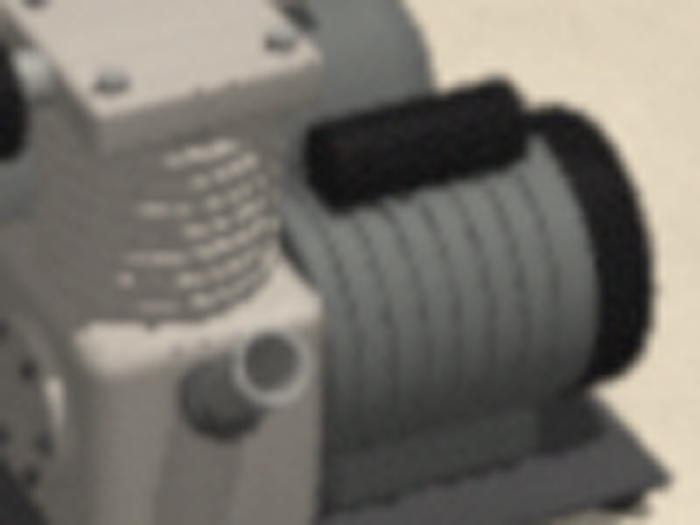

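View pics/t8.png

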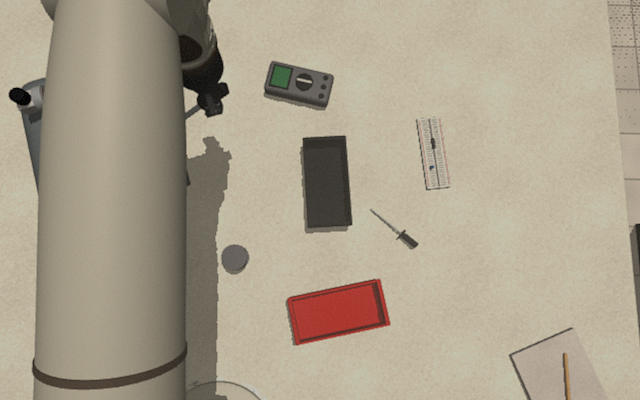

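The difference image shows the collar disc at crop (370,300) and the grey blade running from it into the mouth, covering the rim's left at (240,380). That matches the ~43° prediction. I'll start inserting.

Request:
{"method": "send_rows", "body": {
  "targets": [
    [1,-2,3,1,0],
    [1,-3,7,-6,0],
    [1,-5,14,-13,0],
    [1,-7,21,-20,0],
    [1,-9,27,-27,0],
    [1,-9,27,-27,0]
  ]
}}

```text
time: 9.32
ee_pos: [0.6437, 0.0245, 0.197]
tcp_rot: [-179.9, 0.1, 17.6]
wrist_force: [3.3, -0.1, -3.0]
opening: 0.0213
```

```bash
python3 look.py s9 310 60 100 75 7; python3 - <<'E'
from h import *
from workcell import bot
T=bot.camera("top");o=bot.get_obs();g=o["ee_pos"]+[0,0,.0195]
cv2.imwrite("pics/t9.png",cv2.resize(np.ascontiguousarray(T["pixels"][70:140,160:240,::-1]),None,fx=8,fy=8,interpolation=cv2.INTER_CUBIC))
f=lambda p:np.round((proj(T,p)-[159.5,69.5])*8,0)
for a in (30,40,45,50):
    d=np.cos(np.radians(a))*H-np.sin(np.radians(a))*Z;print(a,[f(g+d*s).tolist() for s in(-.026,0,.03,.036,.08)])
print("mouth",f(M))
E
```

```text
9.375 [0.6437 0.0242 0.1974] [-1.799e+02  1.000e-01  1.760e+01] [ 2.1  0.6 -4.1] [-0.26 -0.93 -0.31] 0.0215
30 [[417.0, 234.0], [331.0, 281.0], [236.0, 334.0], [217.0, 344.0], [83.0, 418.0]]
40 [[402.0, 231.0], [331.0, 281.0], [253.0, 337.0], [238.0, 348.0], [129.0, 424.0]]
45 [[394.0, 230.0], [331.0, 281.0], [262.0, 337.0], [249.0, 348.0], [154.0, 426.0]]
50 [[385.0, 229.0], [331.0, 281.0], [272.0, 338.0], [261.0, 349.0], [180.0, 426.0]]
mouth [118. 449.]
```

View pics/s9.png

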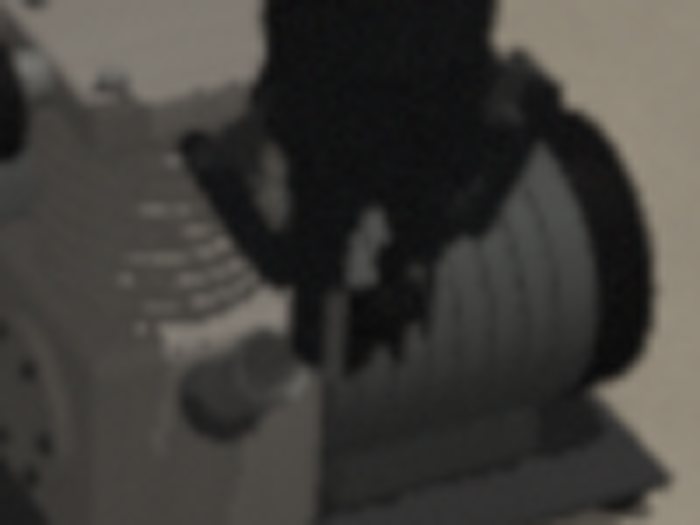

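View pics/t9.png

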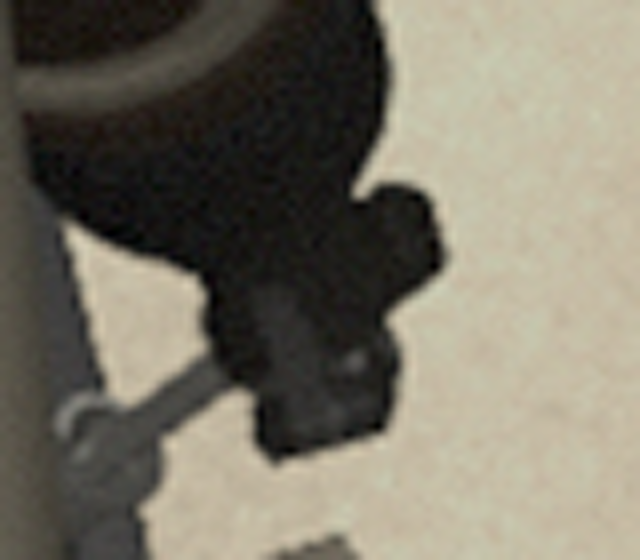

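```bash
python3 - <<'E'
from h import *
from workcell import bot
T=bot.camera("top");I=T["pixels"].astype(int)
sub=I[110:126,172:190]
print(sub.sum(2)//3)
E
python3 -c "
import cv2;s=cv2.imread('pics/t9.png');cv2.imwrite('pics/t9c.png',cv2.convertScaleAbs(cv2.resize(s[320:560,20:280],None,fx=2.4,fy=2.4),alpha=1.5))"
```

```text
[[187 180 178 183 177 177 178 178 175 177 177 175 162 101  19  23  25  21]
 [187 183 177 180 178 176 179 175 176 180 178 176 171 119  13  20  22  24]
 [167 182 180 177 175 177 178 178 178 181 183 178 185 146  48  17  23  23]
 [144 182 179 182 187 186 183 178 176 183 182 186 178 147  76  13  19  26]
 [142 186 182 180 182 185 178 181 181 182 185 174 149 107  68  24  27  29]
 [126 182 186 177 179 180 181 184 184 183 176 138  88  65  66  46  16  17]
 [ 86 156 184 176 172 176 177 182 178 165 135  85  66  69  75  67  40  24]
 [ 46 138 183 177 178 178 181 175 143 105  76  67  73  72  75  67  48  18]
 [ 58 135 183 179 180 183 175 138  86  68  67  68  71  71  68  61  85 126]
 [102 135 168 177 180 163 134  87  68  70  72  74  73  66  72 110 154 181]
 [102 104 124 149 144 107  78  69  72  72  73  68  59  70 120 169 184 183]
 [ 64  67  84  93  77  66  70  72  73  69  66  61  91 128 167 178 177 175]
 [ 73  75  68  69  73  66  72  73  68  63  69 114 155 179 181 178 176 179]
 [ 77  74  70  72  70  73  72  68  59  71 115 167 185 183 180 181 178 179]
 [ 81  70  74  72  71  75  68  68 106 145 166 178 180 184 182 182 179 175]
 [ 74  72  74  72  73  66  63  68 145 189 183 182 179 178 178 183 175 172]]
```

View pics/t9c.png

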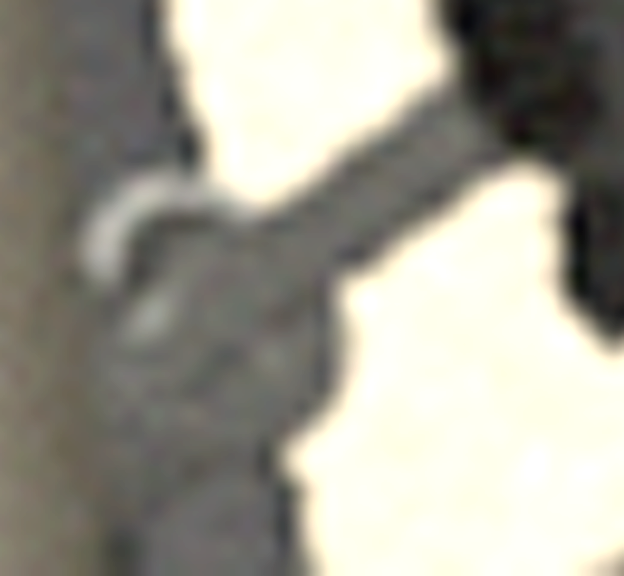

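The blade (top crop line (445,85)→(345,275)) enters the mouth at about 42°, with modest forces. The +x force suggests the tip rubs the −x wall, so I'll trim the yaw by −1° and push on.

Request:
{"method": "send_rows", "body": {
  "targets": [
    [1,0,0,0,-1],
    [1,-2,7,-7,-1],
    [1,-4,14,-14,-1],
    [1,-6,20,-21,-1],
    [1,-6,20,-21,-1]
  ]
}}

```text
time: 10.1
ee_pos: [0.6374, 0.0444, 0.1763]
tcp_rot: [-179.9, 0.1, 16.6]
wrist_force: [-1.4, -0.3, -3.3]
opening: 0.0217
```

```bash
python3 look.py s10 310 60 100 75 7
```

```text
10.15 [0.6376 0.044  0.1767] [-1.80e+02  1.00e-01  1.66e+01] [-1.  -0.9 -2.9] [-0.55  0.5   0.17] 0.0211
```

Request:
{"method": "send_rows", "body": {
  "targets": [
    [1,-2,6,-6,0.4],
    [1,-4,11,-12,0.4],
    [1,-5,16,-17,0.4],
    [1,-5,16,-17,0.4]
  ]
}}

```text
time: 10.65
ee_pos: [0.6327, 0.0601, 0.1596]
tcp_rot: [-180.0, 0.0, 17.0]
wrist_force: [-0.3, -1.8, -2.2]
opening: 0.0213
```

```bash
python3 look.py s11 310 60 100 75 7;python3 - <<'E'
from h import *
from workcell import bot
T=bot.camera("top")
cv2.imwrite("pics/t11.png",cv2.resize(np.ascontiguousarray(T["pixels"][80:150,145:225,::-1]),None,fx=8,fy=8,interpolation=cv2.INTER_CUBIC))
E
```

```text
10.7 [0.6328 0.0599 0.1599] [-180.    0.   17.] [-0.8 -0.7 -2.1] [-0.37  0.27  0.11] 0.0218
```

View pics/t11.png

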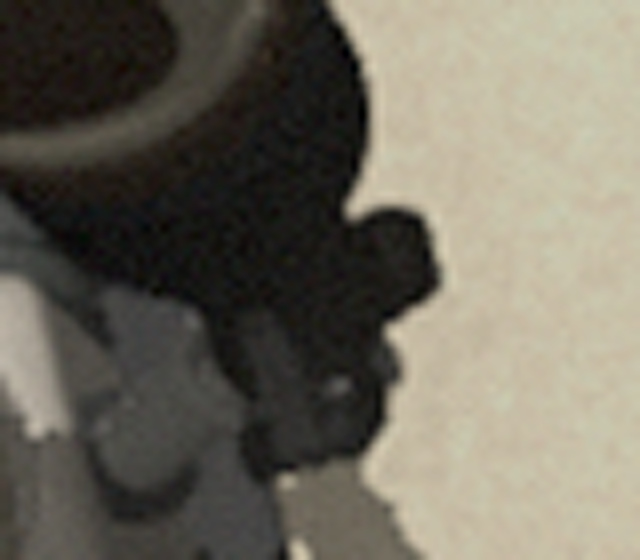

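View pics/s11.png

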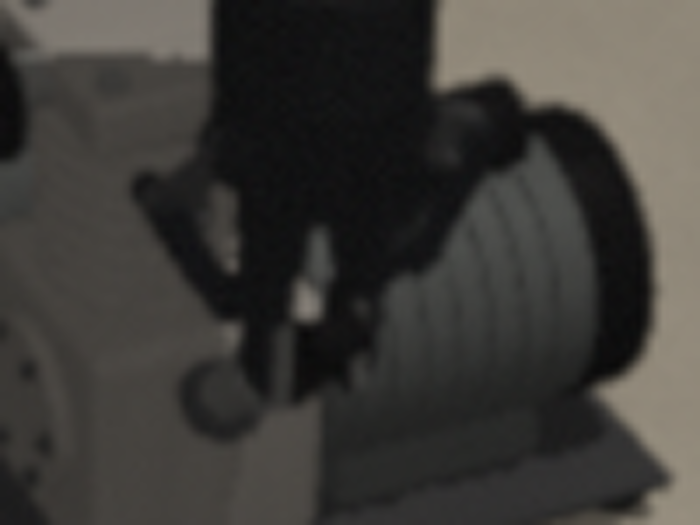

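Request:
{"method": "send_rows", "body": {
  "targets": [
    [1,-1,2,-2,0],
    [1,-1,3,-4,0],
    [1,-1,4,-5,0],
    [1,-1,4,-5,0]
  ]
}}

```text
time: 11.25
ee_pos: [0.6321, 0.0636, 0.1552]
tcp_rot: [-180.0, -0.0, 16.9]
wrist_force: [-1.0, -1.0, -1.8]
opening: 0.0213
```

Request:
{"method": "send_rows", "body": {
  "targets": [
    [1,0,1,-1,0],
    [1,-1,2,-2,0],
    [1,-1,3,-3,0],
    [1,-1,3,-3,0]
  ],
  "squeeze": 30
}}

```text
time: 11.75
ee_pos: [0.631, 0.0666, 0.1521]
tcp_rot: [-180.0, 0.0, 17.0]
wrist_force: [0.4, -1.0, -2.0]
opening: 0.021
```

Request:
{"method": "send_rows", "body": {
  "targets": [
    [1,0,1,-1,0],
    [1,-1,2,-2,0],
    [1,-1,3,-3,0],
    [1,-1,3,-3,0]
  ]
}}

```text
time: 12.25
ee_pos: [0.6306, 0.0682, 0.1505]
tcp_rot: [179.8, -0.1, 16.9]
wrist_force: [-0.2, -8.5, 5.5]
opening: 0.0217
```

Request:
{"method": "send_rows", "body": {
  "targets": [
    [1,0,1,-1,0],
    [1,0,2,-2,0],
    [1,0,2,-2,0]
  ]
}}

```text
time: 12.62
ee_pos: [0.6307, 0.0684, 0.1504]
tcp_rot: [179.6, -0.1, 16.8]
wrist_force: [-4.2, -17.2, 15.6]
opening: 0.0215
```

```bash
python3 look.py s12 310 60 100 75 7;python3 - <<'E'
from h import *
from workcell import bot
T=bot.camera("top")
cv2.imwrite("pics/t12.png",cv2.convertScaleAbs(cv2.resize(np.ascontiguousarray(T["pixels"][100:150,145:205,::-1]),None,fx=11,fy=11,interpolation=cv2.INTER_CUBIC),alpha=2))
E
```

```text
12.675 [0.6307 0.0684 0.1504] [ 1.797e+02 -1.000e-01  1.680e+01] [ -4.3 -18.2  16.3] [-3.7   1.02  0.16] 0.0213
```

View pics/t12.png

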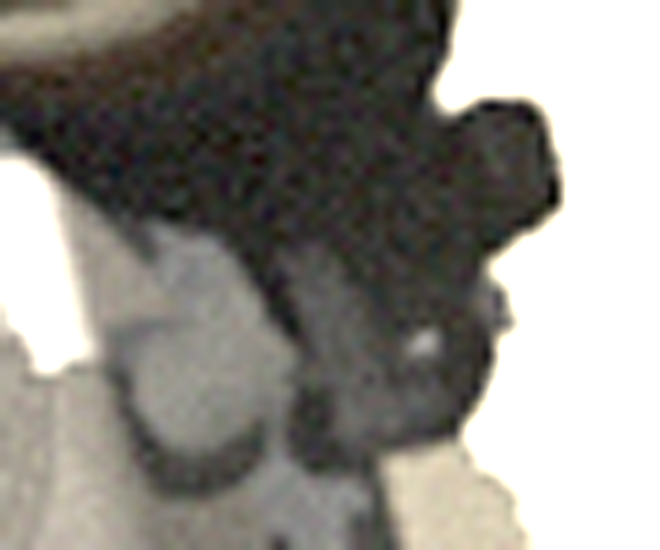

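```bash
python3 -c "
import cv2;s=cv2.imread('pics/s12.png')[230:470,150:450];cv2.imwrite('pics/s12b.png',cv2.convertScaleAbs(cv2.resize(s,None,fx=2.4,fy=2.4),alpha=3))"
```

```text
(no output)
```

View pics/s12b.png

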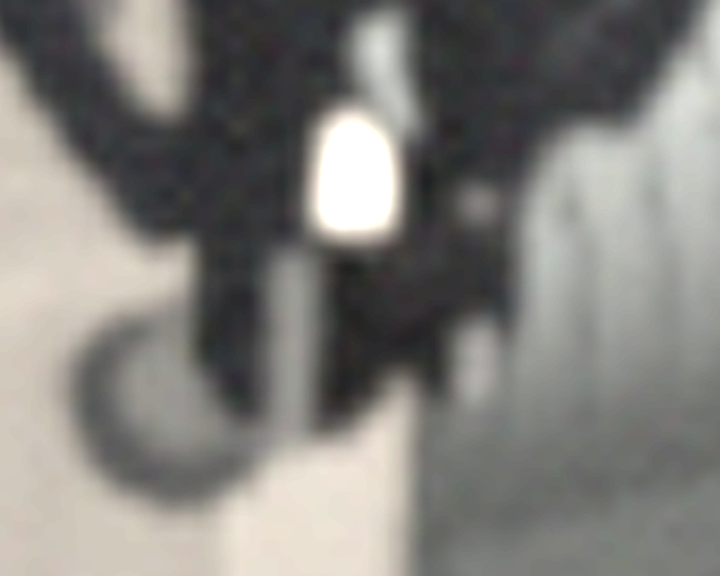

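The collar is firmly on the rim: 24 N axial with no further travel, at the expected depth, and the mouth is hidden by the collar in both views. I'll draw it out along the bore to about 15 mm tip depth.

Request:
{"method": "send_rows", "body": {
  "targets": [
    [1,1,-4,4,0],
    [1,4,-12,12,0],
    [1,7,-22,23,0],
    [1,11,-35,37,0],
    [1,15,-48,50,0],
    [1,19,-61,64,0],
    [1,23,-72,75,0],
    [1,23,-72,75,0]
  ],
  "squeeze": 30
}}

```text
time: 13.72
ee_pos: [0.654, -0.0014, 0.2235]
tcp_rot: [180.0, -0.1, 16.9]
wrist_force: [-0.4, 0.0, -0.3]
opening: 0.0214
```

```bash
python3 look.py s13 310 60 100 75 7;python3 - <<'E'
from h import *
from workcell import bot
T=bot.camera("top");o=bot.get_obs();g=o["ee_pos"]+[0,0,.0195]
cv2.imwrite("pics/t13.png",cv2.convertScaleAbs(cv2.resize(np.ascontiguousarray(T["pixels"][70:145,150:240,::-1]),None,fx=8,fy=8,interpolation=cv2.INTER_CUBIC),alpha=1.5))
f=lambda p:np.round((proj(T,p)-[149.5,69.5])*8,0)
for a in (35,40,45,50):
    d=np.cos(np.radians(a))*H-np.sin(np.radians(a))*Z;print(a,[f(g+d*s).tolist() for s in(0,.036,.08,.11,.156)])
print("mouth",f(M))
E
```

```text
13.775 [ 0.6536 -0.0008  0.2227] [-1.80e+02 -1.00e-01  1.69e+01] [-0.   0.4  0.3] [-0.05  0.    0.03] 0.0214
35 [[501.0, 204.0], [391.0, 272.0], [264.0, 352.0], [182.0, 404.0], [61.0, 480.0]]
40 [[501.0, 204.0], [402.0, 274.0], [288.0, 355.0], [215.0, 408.0], [107.0, 484.0]]
45 [[501.0, 204.0], [413.0, 275.0], [313.0, 357.0], [249.0, 410.0], [156.0, 486.0]]
50 [[501.0, 204.0], [425.0, 276.0], [340.0, 358.0], [285.0, 411.0], [206.0, 486.0]]
mouth [198. 449.]
```

View pics/t13.png

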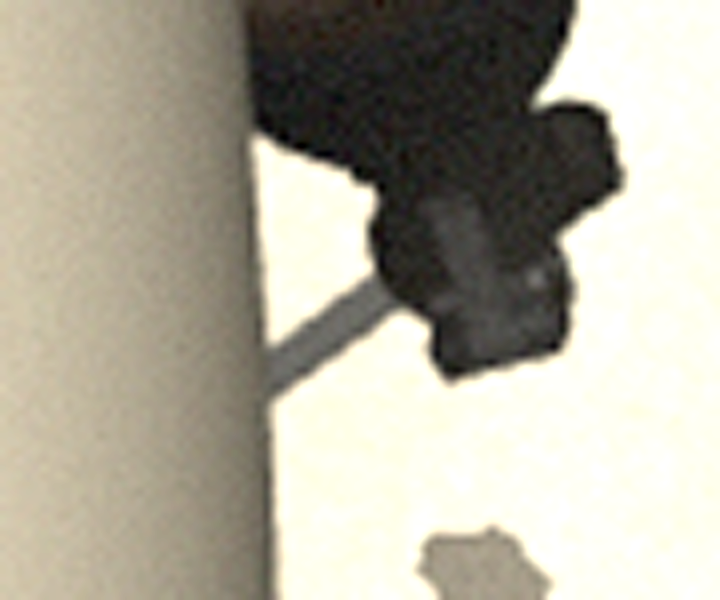

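```bash
python3 - <<'E'
from h import *
c=np.array([.6538,-.0012,.2232])
for a in(42,35,28,21,14,7,0,-3):
    r=np.radians(a);s=-8.5+2*np.sin(r)-134*np.cos(r);z=-8.5+2*np.cos(r)+134*np.sin(r)
    print(a,np.round((M+s/1e3*H+z/1e3*Z-.0195*Z-c)*1e3,1))
E
```

```text
42 [  2.5 -11.1 -10.1]
35 [  5.6 -21.  -22.7]
28 [  8.3 -29.4 -36.5]
21 [ 10.4 -36.  -51.3]
14 [ 11.9 -40.9 -66.8]
7 [ 12.9 -44.  -82.9]
0 [ 13.3 -45.2 -99.2]
-3 [  13.2  -45.1 -106.2]
```

Request:
{"method": "send_rows", "body": {
  "targets": [
    [1,3,-11,-10,0],
    [1,6,-21,-23,0],
    [1,8,-29,-36,0],
    [1,10,-36,-51,0],
    [1,10,-36,-51,0]
  ],
  "squeeze": 20
}}

```text
time: 14.45
ee_pos: [0.6626, -0.0373, 0.1694]
tcp_rot: [-180.0, 0.1, 16.9]
wrist_force: [-0.2, 0.9, -1.0]
opening: 0.0215
```

```bash
python3 look.py s14 310 60 100 75 7
```

```text
14.5 [ 0.6627 -0.037   0.1703] [-1.80e+02  1.00e-01  1.69e+01] [-0.3 -0.2 -0.4] [-0.04 -0.05  0.02] 0.021
```

View pics/s14.png

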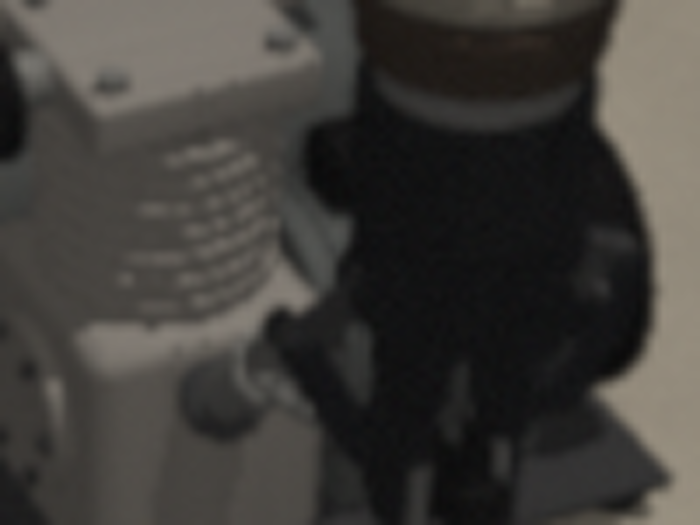

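```bash
python3 - <<'E'
from h import *
from workcell import bot
S=bot.camera("side");T=bot.camera("top");o=bot.get_obs();g=o["ee_pos"]+[0,0,.0195]
y=np.radians(o["tcp_rot"][2]+90.1);h=np.array([np.cos(y),np.sin(y),0])
f=lambda p:np.round((proj(S,p)-[309.5,59.5])*7,0)
for a in(0,15,20,25,30,42):
    d=np.cos(np.radians(a))*h-np.sin(np.radians(a))*Z;print(a,[f(g+d*s).tolist() for s in(-.026,.036,.1,.156)],np.round((g+d*.156-M)@np.c_[DU,DN]*1e3,1))
im=cv2.imread("pics/s14.png")[280:525,180:500];im=cv2.convertScaleAbs(im,alpha=2.5,beta=10);cv2.imwrite("pics/s14b.png",cv2.resize(im,None,fx=2.4,fy=2.4))
cv2.imwrite("pics/t14.png",cv2.convertScaleAbs(cv2.resize(np.ascontiguousarray(T["pixels"][70:145,150:240,::-1]),None,fx=8,fy=8,interpolation=cv2.INTER_CUBIC),alpha=1.5))
E
```

```text
0 [[483.0, 521.0], [397.0, 418.0], [314.0, 318.0], [245.0, 236.0]] [-11.8  45.8]
15 [[483.0, 503.0], [397.0, 442.0], [315.0, 384.0], [249.0, 337.0]] [13.  13.5]
20 [[482.0, 496.0], [398.0, 450.0], [318.0, 407.0], [253.0, 372.0]] [19.3  1.4]
25 [[482.0, 490.0], [399.0, 459.0], [321.0, 431.0], [258.0, 408.0]] [ 24.5 -11.1]
30 [[481.0, 483.0], [400.0, 468.0], [325.0, 454.0], [264.0, 443.0]] [ 28.6 -24.1]
42 [[477.0, 467.0], [405.0, 490.0], [338.0, 511.0], [284.0, 529.0]] [ 33.7 -56.3]
```

View pics/s14b.png

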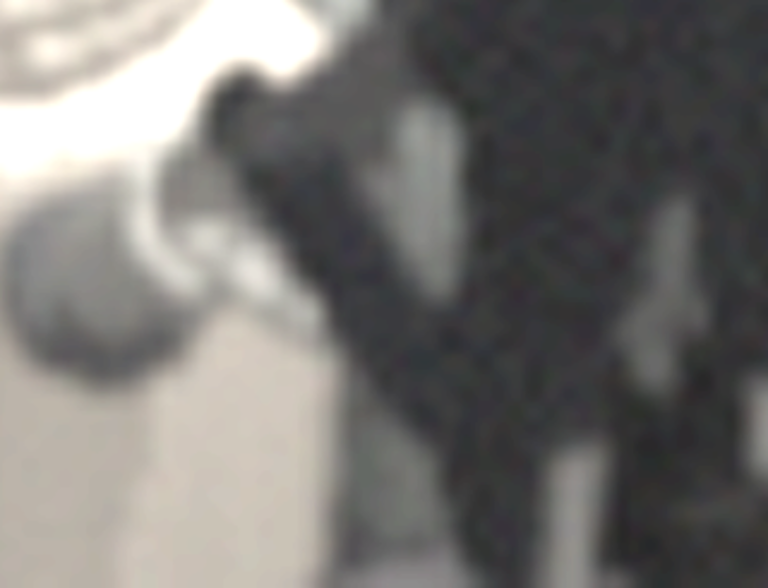

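View pics/t14.png

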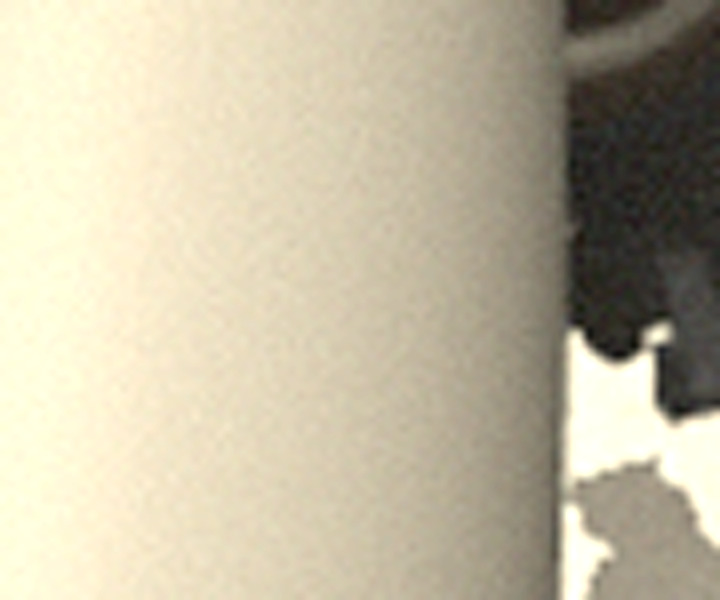

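The blade is still over the lower rim (s14b, tip at ≈(200,240), blade running to (310,310)) at about 21°. The levelling works, so I'll continue.

Request:
{"method": "send_rows", "body": {
  "targets": [
    [1,2,-5,-15,0],
    [1,2,-8,-31,0],
    [1,3,-9,-42,0],
    [1,3,-9,-48,0],
    [1,3,-9,-48,0]
  ]
}}

```text
time: 15.22
ee_pos: [0.6658, -0.0457, 0.1227]
tcp_rot: [-180.0, 0.0, 16.9]
wrist_force: [0.0, -0.4, 0.5]
opening: 0.0212
```

```bash
python3 look.py s15 310 60 100 75 7; python3 - <<'E'
from h import *
from workcell import bot
S=bot.camera("side");o=bot.get_obs();g=o["ee_pos"]+[0,0,.0195]
y=np.radians(o["tcp_rot"][2]+90.1);h=np.array([np.cos(y),np.sin(y),0])
f=lambda p:np.round((proj(S,p)-[309.5,59.5])*7,0)
for a in(-10,-5,0,5,10):
    d=np.cos(np.radians(a))*h-np.sin(np.radians(a))*Z;print(a,[f(g+d*s).tolist() for s in(-.026,.036,.1,.156)],np.round((g+d*.156-M)@np.c_[DU,DN]*1e3,1))
im=cv2.imread("pics/s15.png")[280:525,180:500];im=cv2.convertScaleAbs(im,alpha=2.5,beta=10);cv2.imwrite("pics/s15b.png",cv2.resize(im,None,fx=2.4,fy=2.4))
E
```

```text
15.275 [ 0.6659 -0.0456  0.1231] [180.   0.  17.] [0.1 0.6 0.3] [-0.03 -0.02  0.06] 0.0214
-10 [[485.0, 659.0], [404.0, 531.0], [325.0, 406.0], [259.0, 301.0]] [-5.4 22.8]
-5 [[486.0, 655.0], [403.0, 538.0], [323.0, 424.0], [256.0, 330.0]] [ 5.4 14.5]
0 [[487.0, 650.0], [403.0, 545.0], [321.0, 443.0], [254.0, 360.0]] [15.4  5.3]
5 [[487.0, 644.0], [402.0, 552.0], [321.0, 463.0], [254.0, 391.0]] [24.6 -4.7]
10 [[487.0, 638.0], [402.0, 560.0], [321.0, 484.0], [255.0, 423.0]] [ 32.9 -15.5]
```

View pics/s15b.png

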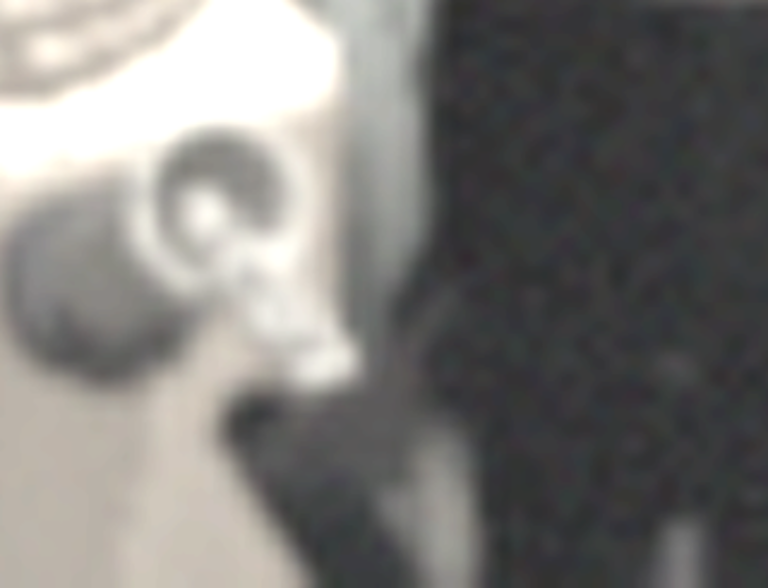

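Request:
{"method": "send_rows", "body": {
  "targets": [
    [1,0,0,0,0],
    [1,3,-10,1,0],
    [1,7,-22,1,0],
    [1,11,-36,1,0],
    [1,17,-55,2,0],
    [1,17,-55,2,0]
  ],
  "squeeze": 60
}}

```text
time: 16.08
ee_pos: [0.6834, -0.1026, 0.125]
tcp_rot: [180.0, 0.0, 16.8]
wrist_force: [0.7, 0.4, -0.8]
opening: 0.0206
```

```bash
python3 look.py s16 310 60 100 75 7; python3 - <<'E'
from h import *
from workcell import bot
S=bot.camera("side");o=bot.get_obs();g=o["ee_pos"]+[0,0,.0195]
y=np.radians(o["tcp_rot"][2]+90.1);h=np.array([np.cos(y),np.sin(y),0])
f=lambda p:np.round((proj(S,p)-[309.5,59.5])*7,0)
for a in(-5,0,5):
    d=np.cos(np.radians(a))*h-np.sin(np.radians(a))*Z;print(a,[f(g+d*s).tolist() for s in(.036,.1,.152)])
im=cv2.convertScaleAbs(cv2.imread("pics/s16.png"),alpha=2,beta=10);cv2.imwrite("pics/s16b.png",im)
E
```

```text
16.125 [ 0.6832 -0.1017  0.125 ] [-180.     0.    16.9] [ 0.5  0.9 -0.5] [-0.05 -0.   -0.01] 0.0207
-5 [[483.0, 632.0], [397.0, 512.0], [332.0, 419.0]]
0 [[482.0, 639.0], [396.0, 531.0], [329.0, 449.0]]
5 [[482.0, 646.0], [395.0, 552.0], [329.0, 479.0]]
```

View pics/s16b.png

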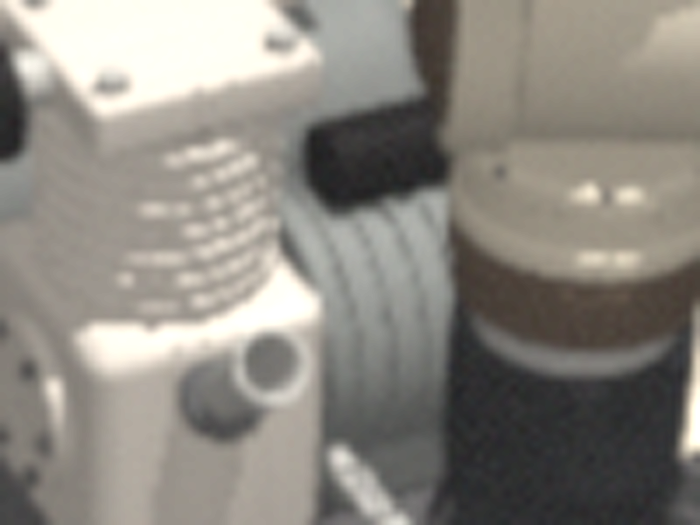

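The stick is clear of the neck and level, with its tip at crop (340,447) against a level prediction of (329,449). Now I'll carry it over the tray.

Request:
{"method": "send_rows", "body": {
  "targets": [
    [1,-10,-20,40,0],
    [1,-40,-70,80,-5],
    [1,-70,-125,90,-10],
    [1,-95,-180,90,-15],
    [1,-115,-225,90,-18],
    [1,-128,-250,90,-19],
    [1,-134,-262,90,-19],
    [1,-134,-262,90,-19],
    [1,-134,-262,90,-19]
  ]
}}

```text
time: 17.3
ee_pos: [0.5498, -0.3613, 0.2153]
tcp_rot: [-180.0, -0.0, -2.0]
wrist_force: [0.5, 0.1, -0.8]
opening: 0.0209
```

```bash
python3 look.py s17 250 90 180 140 4; python3 - <<'E'
from h import *
from workcell import bot
C=cams();S=C["side"];T=C["top"];o=bot.get_obs();g=o["ee_pos"]+[0,0,.0195];print(o["ee_pos"])
cv2.imwrite("pics/t17.png",np.ascontiguousarray(T["pixels"][:,:,::-1]))
y=np.radians(o["tcp_rot"][2]+90.1);h=np.array([np.cos(y),np.sin(y),0])
for a in(-5,0,5):
    d=np.cos(np.radians(a))*h-np.sin(np.radians(a))*Z;print(a,[proj(T,g+d*s).round(1).tolist() for s in(.036,.1,.152)],[proj(S,g+d*s).round(1).tolist() for s in(-.03,.036,.1,.152)])
E
```

```text
17.35 [ 0.5498 -0.3613  0.2153] [-180.    -0.    -1.9] [-0.  -0.  -1.3] [-0.02 -0.04 -0.01] 0.0208
[ 0.5497411  -0.36147714  0.21534674]
-5 [[396.4, 156.2], [360.3, 153.4], [330.6, 151.1]] [[348.0, 234.1], [343.9, 205.5], [340.3, 180.1], [337.6, 160.9]]
0 [[396.0, 156.6], [359.5, 154.6], [329.8, 153.0]] [[348.0, 233.2], [343.9, 206.7], [340.2, 183.3], [337.5, 165.7]]
5 [[395.7, 157.0], [359.1, 155.8], [329.6, 154.9]] [[348.0, 232.2], [343.8, 207.9], [340.2, 186.6], [337.4, 170.8]]
```

View pics/t17.png

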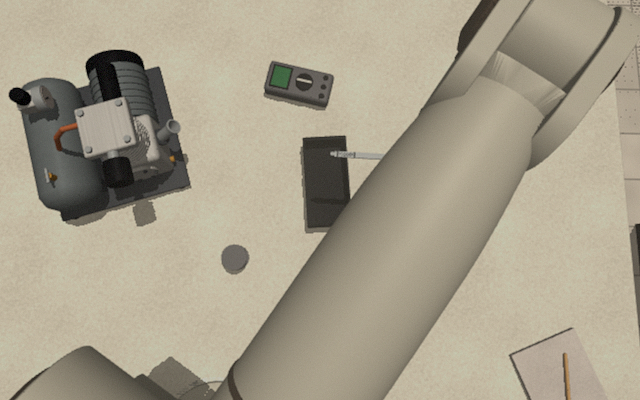

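View pics/s17.png

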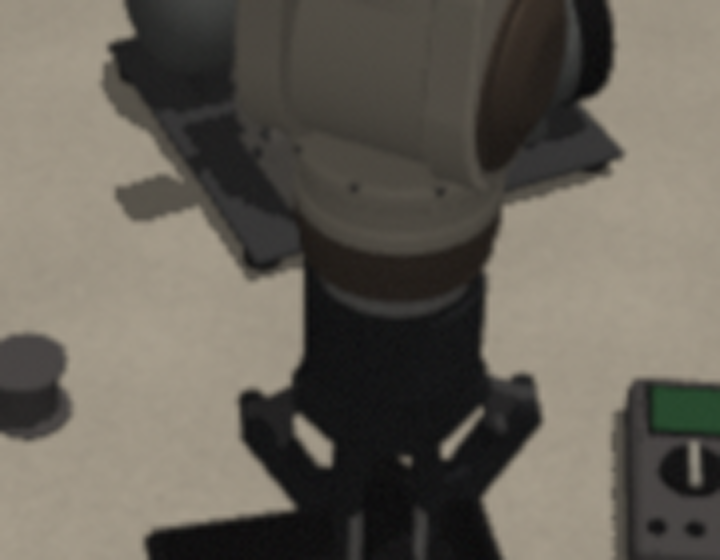

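The tip is above the tray, at top px (331,154) against a level prediction of (329.8,153). For a side-on check of the tilt I'll turn the stick across the side camera's view.

Request:
{"method": "send_rows", "body": {
  "targets": [
    [1,-15,15,0,-10],
    [1,-32,32,0,-20],
    [1,-50,50,0,-30],
    [1,-70,68,0,-40],
    [1,-88,86,0,-50],
    [1,-105,103,0,-60],
    [1,-122,120,0,-70],
    [1,-140,137,0,-80],
    [1,-156,153,0,-90],
    [1,-156,153,0,-90]
  ]
}}

```text
time: 18.7
ee_pos: [0.3928, -0.2086, 0.216]
tcp_rot: [-179.9, -0.0, -92.0]
wrist_force: [-0.2, -0.2, -1.2]
opening: 0.0209
```

Request:
{"method": "send_rows", "body": {
  "targets": [
    [1,0,0,0,0],
    [1,0,0,0,0],
    [1,0,0,0,0]
  ]
}}

```text
time: 19.08
ee_pos: [0.3933, -0.2098, 0.215]
tcp_rot: [180.0, 0.0, -92.0]
wrist_force: [-0.1, -0.5, -0.6]
opening: 0.0212
```

```bash
python3 look.py s18 230 130 160 120 5; python3 - <<'E'
from h import *
from workcell import bot
C=cams();S=C["side"];T=C["top"];o=bot.get_obs();g=o["ee_pos"]+[0,0,.0195];print(o["ee_pos"],o["q"].round(1),o["qd"].round(1))
cv2.imwrite("pics/t18.png",cv2.resize(np.ascontiguousarray(T["pixels"][100:250,290:450,::-1]),None,fx=4,fy=4,interpolation=cv2.INTER_CUBIC))
y=np.radians(o["tcp_rot"][2]+90.1);h=np.array([np.cos(y),np.sin(y),0])
for a in(-5,0,5):
    d=np.cos(np.radians(a))*h-np.sin(np.radians(a))*Z;print(a,[((proj(S,g+d*s)-[229.5,129.5])*5).round(0).tolist() for s in(-.03,.036,.1,.152)])
d=h;print([((proj(T,g+d*s)-[289.5,99.5])*4).round(0).tolist() for s in(.036,.1,.152)])
E
```

```text
19.125 [ 0.3933 -0.2098  0.2151] [180.   0. -92.] [-0.1 -0.4 -1.1] [ 0.02  0.05 -0.  ] 0.0211
[ 0.39317754 -0.20969251  0.21512762] [-28.1  -9.5  -5.8  93.8   0.  154. ] [ 0.1 -0.2 -0.1 -0.  -0.   0. ]
-5 [[66.0, 223.0], [229.0, 203.0], [388.0, 183.0], [517.0, 167.0]]
0 [[65.0, 218.0], [230.0, 209.0], [389.0, 200.0], [518.0, 192.0]]
5 [[65.0, 214.0], [230.0, 215.0], [389.0, 216.0], [516.0, 217.0]]
[[161.0, 501.0], [168.0, 353.0], [173.0, 236.0]]
```

View pics/s18.png

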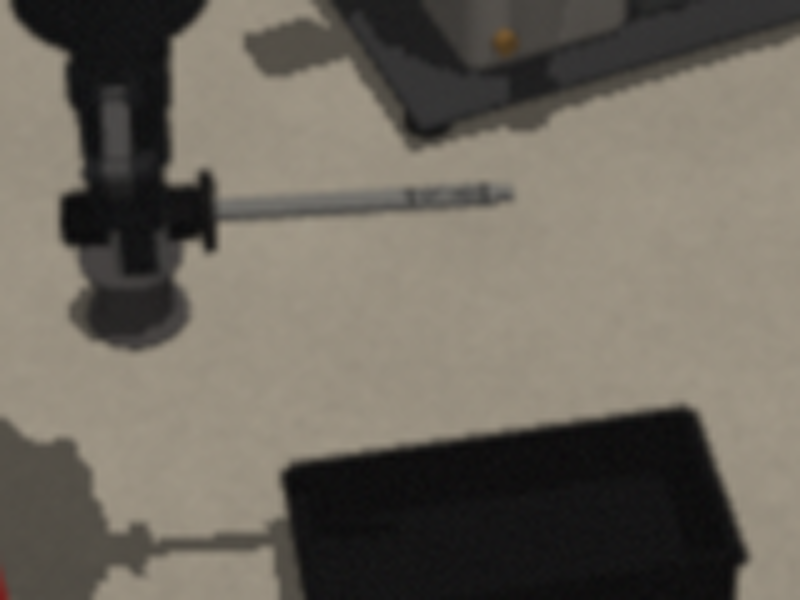

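View pics/t18.png

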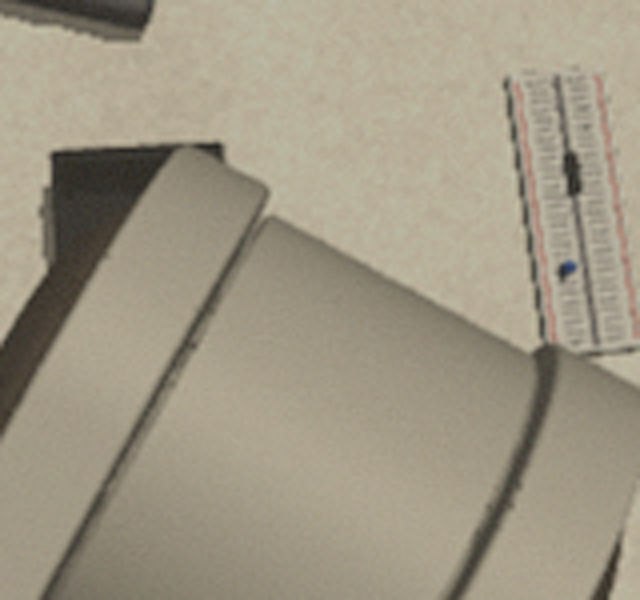

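The side view shows the stick side-on and level: tip at (513,193) and collar at (215,211), against a level prediction of (518,192). The marked face is up and the tip is over the tray. Last check: that nothing else has moved, then hand in.

```bash
python3 - <<'E'
from h import *
from workcell import bot
S=bot.camera("side")["pixels"][:,:,::-1].astype(int);R=cv2.imread("pics/side0.png").astype(int)
def shift(n,x,y,w,h):
    a=R[y:y+h,x:x+w].astype(np.float32).mean(2);b=S[y:y+h,x:x+w].astype(np.float32).mean(2)
    print(n,np.round(cv2.phaseCorrelate(a,b,cv2.createHanningWindow((w,h),cv2.CV_32F))[0],2),np.abs(a-b).mean())
shift("tray",280,205,104,66);shift("meter",398,175,50,70);shift("bread",335,305,105,55)
t=cv2.imread("pics/t17.png").astype(int);r=cv2.imread("pics/top0.png").astype(int)
for n,(x,y,w,h) in dict(tray=(296,128,45,30),meter=(258,54,84,62),spool=(215,238,42,40),bread=(410,110,48,85)).items():
    a=r[y:y+h,x:x+w].astype(np.float32).mean(2);b=t[y:y+h,x:x+w].astype(np.float32).mean(2);print("top",n,np.abs(a-b).mean(),np.round(cv2.phaseCorrelate(a,b)[0],2))
o=bot.get_obs();print(o["time"],o["ee_pos"],np.abs(o["qd"]).max(),o["wrist_force"])
print(bot.job_done())
E
```

```text
tray [ 0.13 -0.35] 9.746988
meter [-0.08  0.07] 5.883047
bread [ 0.03 -0.01] 7.702569
top tray 9.828642 [0.64 0.47]
top meter 6.758001 [0.05 0.03]
top spool 7.1908727 [0.48 0.1 ]
top bread 25.013317 [-8.46 14.74]
19.275 [ 0.39313777 -0.20967088  0.21515799] 0.18483193381167423 [ 0.501159   -0.57791729 -0.58480507]
the job is handed in; nothing more can be done
None
```

I picked up the larger dipstick from the tray, slid it down the filler neck until the collar stopped on the rim, drew it right out and handed it in while still holding it for reading. The job was handed in at 19.3 s and no verdict was reported.

- **Insertion:** The tool can't tilt, so I let the stick pivot in the fingers against the mouth of the neck to reach 45°. At full depth it met a firm stop, about 24 N along the bore with no further travel. That was about 4 mm past my predicted depth, which could be slip in the grip or error in my mouth position. I levelled it again on the neck's lower rim on the way out.
- **Final pose:** Seen side-on, the blade is level to within about 1°, and the hatched marks show on the upper face. The tip is at about (0.545, −0.215, 0.234) m, which is over the tray by calculation. The arm was still, with a 60 N grip.
- **Other objects:**
  - **Meter:** it matches the first pictures in both views.
  - **Breadboard:** it matches in the side view. The arm covered part of it in the top view, so the large shift there means nothing.
  - **Tray:** apparent shifts were under 1 px (about 1–2 mm), but the removed stick and shadows disturb that comparison, so a very small movement can't be ruled out.
  - **Spool:** it shifted 0.5 px in the top view and was never approached.

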